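# Brush off the jig and press the marble bar into its corner

### The arm

A 6-joint arm with a two-finger parallel gripper is mounted at the origin on the work surface. World frame = base frame: x ahead of the robot, y to its left, z up, the work surface at z = 0. Lengths are in m, angles in rad, forces in N, time in s.
With the tool pointing down it reaches from about 0.25 to 0.8 m from the base axis. Payload 8.5 kg.
Tool frame: the origin (TCP) lies midway between the tips of the shut fingers; the grasp point (between the pads) lies 19 mm behind it; x points along the fingers, y is the direction in which the jaws open and shut, and the axes are right-handed (so a half turn about x gives the same grasp; the last joint's range is limited). The gripper opens to 85 mm and grips with 20 to 120 N. Pads are 22 mm wide; open, the fingers measure 114 mm over their backs; the gripper's body (76 mm by 85 mm) begins 54 mm behind the grasp point. The pads swing forward as they close: fully open they stand 13 mm farther back than shut.
Start: joints at [0, 0.238, -0.013, 1.319, 0, 1.571], TCP at [0.525, -0, 0.231] pointing down, gripper open.
Joint ranges: [-2.66, 2.66], [-1.03, 1.9], [-1.14, 1.46], [-1.82, 2.27], [-1.45, 1.34], [-3.14, 3.14]. Speed limits (rad/s): [2.22, 2.22, 2.79, 3.14, 3.14, 3.14].

### API

Orientations are given as a unit quaternion [w, x, y, z].
In Python, from cell import * gives the robot as it stands. The module is installed in compiled form; this text tells all that it offers.
- The arm moves only by the shell command python3 -m crank 'ROWS' [FORCE]. ROWS is JSON, a list of rows, each a list of 3 entries, a list of its own where there are three numbers: the opening, from 0 (shut) to 1 (fully open), then the shift along the tool's x, y, z in mm, then the turn, a rotation vector about the tool's x, y, z in rad. In form: [[gripper, [tx, ty, tz], [rx, ry, rz]], ...]. A call has 1 to 5 rows; each row is the pose to reach, as a shift and turn from the pose measured when the call began, along the tool's axes at that moment; what a row does not reach only later rows make up. A row lasts 1/8 s, in which the tool goes at most 62.5 mm and 10.7 degrees, less where a joint would pass 70% of its speed; a pose out of reach is approached as far as the arm can. A call with a gripper value outside its range is refused whole. The fingers move at their own pace and stop on an object; FORCE is the grip in N (left out, the last holds). Time passes only in rows, so rows that repeat a pose let the fingers close. It gives the time, the measured TCP pose, the force and the opening at its end, in the units of the state.
- state(): the state, without advancing time (a new reading comes with each control period).
- read_camera(name): name is "scene" or "side" or "wrist"; returns the picture (420x560x3 uint8, red, green, blue); there is no depth.
- camera_info(name): a dict with "camera_matrix" (3x3 intrinsics, pixels), "k1" (the pictures are not rectified: a ray, as slopes to the right and down, at radius r is drawn at 1 + k1 r^2 times it, then the intrinsics apply), "origin" and "orientation" of the camera in the world. Camera axes: x right, y down, z forward; pixel columns grow to the right and rows downward; lengths in m; the calibration is good to about 2 mm. A picture is of the moment at which its call begins: read the wrist's pose just before it. camera_info takes no time and is no camera call; for the wrist camera it gives the pose at the moment of the call.
- hand_in(): hands the job in, once; it reports no verdict.
Trained networks look in the newest picture that a camera, given by its name, has taken for a name from the list of things; names that differ only in an ending like _2 or _b are one class to them, and where a whole thing is asked for, a point or a joint stands for the part that bears it (a point fixed in the world has none). Each returns a list of dicts, best first, with "confidence" (0 to 1); they miss things now and then, are a little off and sometimes report something else, mostly with a low value. They report only what shows in the picture. A call takes as long as a camera call. They do not tell look-alikes from the thing itself.
- recognise(camera, label): "point" ([column, row] in pixels, amid what is visible of it).
- regions_of(camera, label): "region" (420x560 bool, what is visible of it) and "point" ([column, row] in pixels, amid what is visible of it).
- landmark_of(camera, label): "point" ([column, row] in pixels: a listed point, or the origin of a listed thing).
The state is a dict: "time_s": time; "joint_pos": joint angles; "dq": joint speeds; "joint_efforts": joint torques, N m; "eef_pos": TCP position; "eef_rot": TCP orientation; "contact_force": force on the tool from outside, world axes, zero at the start; "moment": the same for the moment, N m; "grip_width": opening from 0.0 (shut) to 1.0 (fully open).
Only numpy, scipy, OpenCV 4.12 (cv2) and the standard library are available. Lean on these libraries where they do the work, as an engineer would, in place of code of your own. Each camera call takes 0.05 s, during which the arm holds its last target.

### The job

Using the upright bench brush, sweep the three marble chips off the jig's bed into the catch tray at the bed's open end, then stand the brush back on the bench on its bristles, not touching the jig. Then slide the marble bar along the bed until it lies flat against the fence with its end against the stop block, and press it firmly into the fence and down onto the bed together with a diagonal push (the bevelled edge is there for that); finish while still holding it pressed there for a partner to scratch-test, and leave the other things on the bench where they are.

Things in the scene. Friction and masses are not known exactly. Their poses are not given: they have to be found in the camera images.
- jig: Fixed plywood bed 170 (x) by 240 (y) by 20 mm. Origin: centre of its underside; x points from the open near side to the fence, y along the fence to the stop block. At its -y end a catch tray of sheet metal joins on: y -120 to -210 mm, as wide as the bed, floor 3 mm above the bench, walls 18 mm high and 3 mm thick on the three outer sides, none towards the bed.
- fence: Straight aluminium fence fixed on the bed along its far (+x) edge: 18 (x) by 240 (y) by 35 mm high, top 55 mm above the bench. Origin at the centre of its underside; axes as the jig's. The bar goes against its face at x = -9 mm.
- stop: Wooden stop block fixed on the bed near its +y end, up against the fence: 60 (x) by 20 (y) by 28 mm high, with a screw head 8 mm high on top. Origin at the centre of its underside, on the bed; axes as the jig's. The bar's end goes against its face at y = -10 mm. Its place along the fence varies.
- bar_c (a point): Marble bar, loose on the near half of the bed, 0.2 kg: 36 (x) by 90 (y) by 30 mm high. Point: middle of that block, 15 mm above its underside. The +x face is plain (goes to the fence); the -x long edge is bevelled at 45 deg: the -x face is upright to 14 mm height, then slopes back 16 mm to the flat top, 20 mm wide. It slides on the smooth bed (friction 0.3 to 0.4) under about 1 N of push.
- chip0_c (a point): Chunky marble chip of about 20 x 15 x 14 mm, 12 g, lying on the bed between the bar and the fence, on the -y side of the stop block; the point is its centre.
- chip1_c (a point): Chunky marble chip of about 18 x 17 x 16 mm, 12 g, lying on the bed between the bar and the fence, on the -y side of the stop block; the point is its centre.
- chip2_c (a point): Chunky marble chip of about 16 x 14 x 13 mm, 12 g, lying on the bed between the bar and the fence, on the -y side of the stop block; the point is its centre.
- brush_handle (a point): Bench brush standing on its bristles on the bench, 100 mm high, 0.12 kg: stiff (rigid) bristle head 70 (x) by 28 (y) by 30 mm high, wooden back 74 by 32 mm up to 44 mm height, upright wooden handle 24 by 24 mm up to 100 mm height. Point: on the handle's axis, 78 mm above the bristle ends. Axes along the head's sides.
- beaker_a: Glass beaker, 68 mm wide, 90 mm high, standing on the bench near the brush; leave alone. Origin at the centre of its underside.
- beaker_b: Smaller glass beaker, 54 mm wide, 70 mm high, beyond the jig; leave alone. Origin at the centre of its underside.
- wash_bottle: White plastic bottle, 68 mm wide, 170 mm high; leave alone. Origin at the centre of its underside.
- dish: White square weighing dish 80 x 80 x 20 mm; leave alone. Origin at the centre of its underside.
- marker: Black marker pen 130 x 16 x 16 mm lying along its x; leave alone. Origin at the centre of its underside.
- weight: Brass weight with a knob, 36 mm wide, 50 mm high, beyond the jig; leave alone. Origin at the centre of its underside.
Not all that is in view belongs to the job. Of the things like the part that bears bar_c, leave any that is red or turquoise; of the rest the smaller one is meant.

How it is judged:
By the outcome, as a careful person would: the job done as asked, in the order asked, and still so for the second after the job is handed in, while the arm keeps its last pose, push and grip.
It also fails if it takes over 67 s, if anything falls off the work surface, if the arm or the gripper's body presses on something with over 40 N, if the wrist force passes 120 N, or if a joint passes its speed limit or range.

## Working session

There is one attempt and no reset: what is moved stays moved. The work goes in short steps, Python scripts to look and compute and a shell command to move; the robot and the scene stay as the last step left them, time stands still between calls to the robot, and variables do not carry over. Pictures are saved under pics/ and viewed, and the job is handed in when it is done.

```bash
mkdir -p pics; ls; cat > h.py <<'E'
from cell import *
import numpy as np, cv2
from scipy.spatial.transform import Rotation as R
def Rq(q): return R.from_quat([q[1],q[2],q[3],q[0]])
def ray(info,p):
    K=np.array(info["camera_matrix"]);k=info["k1"]
    d=np.array([(p[0]-K[0,2])/K[0,0],(p[1]-K[1,2])/K[1,1]])
    u=d.copy()
    for _ in range(30): u=d/(1+k*(u@u))
    v=Rq(info["orientation"]).apply([u[0],u[1],1.0])
    return np.array(info["origin"]),v
def atz(info,p,z):
    o,v=ray(info,p); return o+v*(z-o[2])/v[2]
def proj(info,P):
    K=np.array(info["camera_matrix"]);k=info["k1"]
    c=Rq(info["orientation"]).inv().apply(np.array(P)-np.array(info["origin"]))
    c=np.atleast_2d(c);u=c[:,:2]/c[:,2:]
    u=u*(1+k*(u**2).sum(1,keepdims=True))
    return np.c_[u[:,0]*K[0,0]+K[0,2],u[:,1]*K[1,1]+K[1,2]]
def tri(l):
    A=np.zeros((3,3));b=np.zeros(3)
    for i,p in l:
        o,v=ray(i,p);v=v/np.linalg.norm(v);M=np.eye(3)-np.outer(v,v);A+=M;b+=M@o
    return np.linalg.solve(A,b)
def save(n,im): cv2.imwrite("pics/"+n,cv2.cvtColor(im,cv2.COLOR_RGB2BGR))
E
python3 - <<'E'
from h import *
print({k:np.round(v,3) for k,v in state().items()})
for c in ["scene","side","wrist"]:
    i=camera_info(c);print(c,i);im=read_camera(c);save(c+"0.png",im);np.save(c+"0.npy",im)
print(state()["time_s"])
E
```

```text
pics
{'time_s': np.float64(0.0), 'joint_pos': array([ 0.   ,  0.239, -0.014,  1.319, -0.   ,  1.571]), 'dq': array([ 0.001,  0.   ,  0.001, -0.001, -0.001, -0.001]), 'joint_efforts': array([ 1.0000e-03, -5.3879e+01,  3.4644e+01,  1.8000e-02,  0.0000e+00,
        0.0000e+00]), 'eef_pos': array([0.525, 0.   , 0.231]), 'eef_rot': array([-0.5, -0.5, -0.5,  0.5]), 'contact_force': array([-0.112,  0.514, -1.275]), 'moment': array([-0.033, -0.021,  0.023]), 'grip_width': np.float64(1.0)}
scene {'camera_matrix': array([[381.40116387,   0.        , 275.99311643],
       [  0.        , 381.40116387, 206.65815065],
       [  0.        ,   0.        ,   1.        ]]), 'k1': -0.035127632264050045, 'origin': array([1.25697233, 0.02242263, 0.66737644]), 'orientation': array([-0.28047382,  0.61277872,  0.67018448, -0.31094925])}
side {'camera_matrix': array([[389.69025284,   0.        , 277.73901552],
       [  0.        , 389.69025284, 206.16363575],
       [  0.        ,   0.        ,   1.        ]]), 'k1': -0.09139001366754286, 'origin': array([0.53023485, 0.6428421 , 0.60635962]), 'orientation': array([ 0.01496784, -0.04466912,  0.9001995 , -0.43292205])}
wrist {'camera_matrix': array([[348.32880925,   0.        , 283.81580751],
       [  0.        , 348.32880925, 207.11932145],
       [  0.        ,   0.        ,   1.        ]]), 'k1': -0.03204887809355252, 'origin': array([0.52438345, 0.08528424, 0.37212289]), 'orientation': array([ 1.65903439e-01,  9.86141863e-01,  1.09994421e-04, -5.12963570e-04])}
0.15
```

View pics/scene0.png

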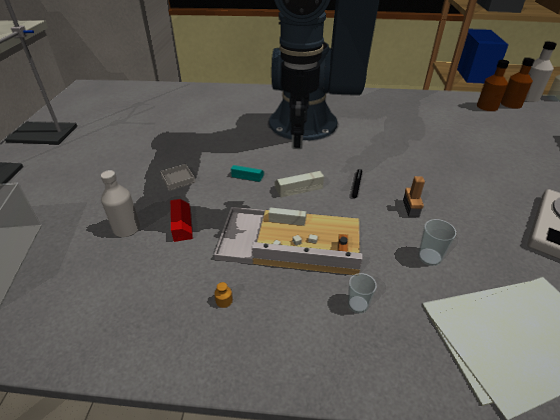

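View pics/side0.png

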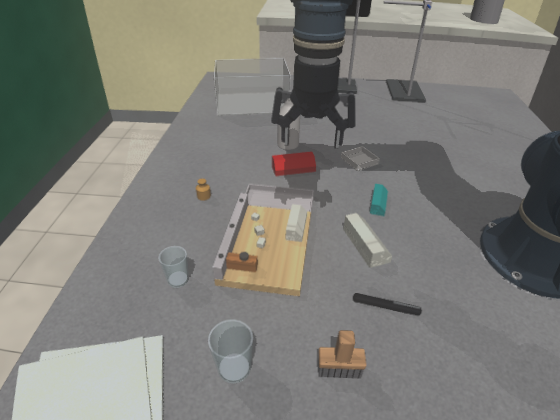

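View pics/wrist0.png

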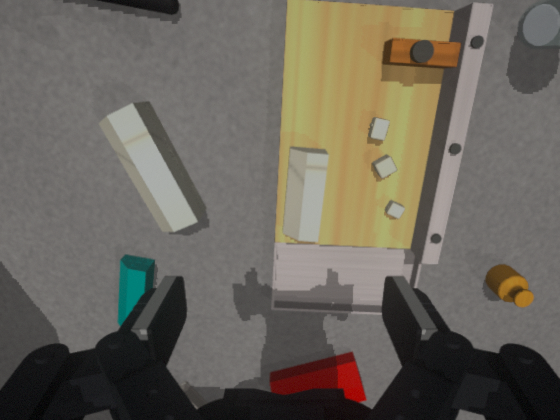

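The bar candidates in the wrist picture are the white bar on the bed (305,195), a bigger white bar off the jig (150,165), a turquoise one (137,290) and a red one (318,380). The white one on the bed is the smaller of the two allowed, so it fits. Next I measure and make the confirming crop.

```bash
python3 - <<'E'
from h import *
ims={c:np.load(c+"0.npy") for c in ["scene","side","wrist"]}
w=ims["wrist"]
cr=cv2.resize(w[90:320,90:440],None,fx=2.2,fy=2.2,interpolation=cv2.INTER_CUBIC);save("cropbar.png",cr)
pts={}
for l in ["jig","fence","stop","bar_c","chip0_c","chip1_c","chip2_c","brush_handle","beaker_a","beaker_b","weight"]:
    for c in (["wrist","side","scene"] if l!="brush_handle" else ["side","scene"]):
        i=camera_info(c)
        r=landmark_of(c,l)
        for d in r[:4]:
            if d["confidence"]<.2: continue
            z={"jig":0,"fence":.02,"stop":.02,"bar_c":.035,"chip0_c":.027,"chip1_c":.028,"chip2_c":.0265,"brush_handle":.078}.get(l,0)
            print(l,c,round(d["confidence"],2),np.round(d["point"],1),np.round(atz(i,d["point"],z),4))
print(state()["time_s"])
E
```

```text
jig wrist 0.68 [360.  137.2] [0.6048 0.0349 0.    ]
jig wrist 0.56 [537.3  26.1] [0.7726 0.1443 0.    ]
jig wrist 0.52 [393.8 210.3] [ 0.6492 -0.0474  0.    ]
jig side 0.69 [267.4 247.9] [0.6028 0.0362 0.    ]
jig side 0.65 [263.6 243.4] [0.6128 0.0231 0.    ]
jig side 0.54 [355.2 160.9] [ 0.3871 -0.3493  0.    ]
jig side 0.3 [261.5 229. ] [ 0.6235 -0.0239  0.    ]
jig scene 0.57 [305.4 240.7] [0.6001 0.0305 0.    ]
fence wrist 0.77 [436.7 139. ] [0.6788 0.0361 0.02  ]
fence wrist 0.48 [497.7 275.8] [ 0.7738 -0.1215  0.02  ]
fence side 0.61 [230.9 238.1] [0.6831 0.0347 0.02  ]
fence scene 0.96 [301.3 262.5] [0.6885 0.0235 0.02  ]
stop wrist 0.57 [415.2  58.3] [0.6483 0.1115 0.02  ]
stop side 0.76 [239.2 266.3] [0.6511 0.1146 0.02  ]
stop scene 0.44 [343.  253.9] [0.6545 0.1173 0.02  ]
stop scene 0.4 [220.4 301.8] [ 0.808  -0.1356  0.02  ]
bar_c wrist 0.91 [302.6 194.1] [ 0.5436 -0.0177  0.035 ]
bar_c wrist 0.88 [149.2 169.3] [0.3908 0.0081 0.035 ]
bar_c wrist 0.75 [132.8 296.4] [ 0.353 -0.139  0.035]
bar_c wrist 0.7 [317.4 385.9] [ 0.567  -0.2703  0.035 ]
bar_c side 0.98 [380.9 200. 
[... 1426 characters left out ...]
7 0.3275 0.    ]
beaker_a scene 0.62 [307.4 239.3] [0.5949 0.0353 0.    ]
beaker_a scene 0.61 [358.  302.6] [0.771 0.146 0.   ]
beaker_b wrist 0.62 [537.1  22.1] [0.7726 0.1479 0.    ]
beaker_b side 0.89 [179.9 276.9] [0.7706 0.1388 0.    ]
beaker_b side 0.87 [236.8 369.4] [0.6209 0.3246 0.    ]
beaker_b side 0.5 [287.5 145.1] [ 0.5921 -0.4181  0.    ]
beaker_b scene 0.74 [431.8 256.8] [0.6277 0.3275 0.    ]
beaker_b scene 0.62 [307.4 239.3] [0.5949 0.0353 0.    ]
beaker_b scene 0.61 [358.  302.6] [0.771 0.146 0.   ]
weight wrist 0.84 [496.8 273.8] [ 0.7867 -0.1306  0.    ]
weight side 0.64 [208.8 195.8] [ 0.7745 -0.1358  0.    ]
weight scene 0.76 [218.9 300.9] [ 0.7922 -0.144   0.    ]
1.75
```

View pics/cropbar.png

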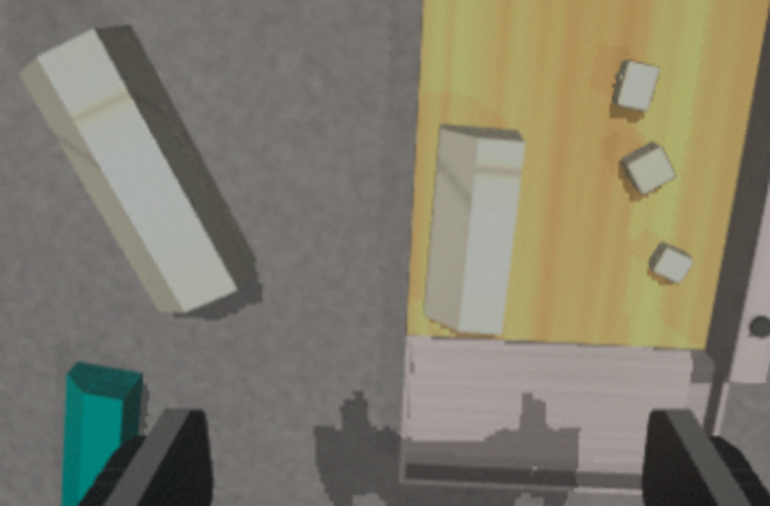

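The crop confirms the bar: the white one on the bed, at crop (475,230), is clearly smaller than the white one at left. The red and turquoise ones are excluded. Next I fit the jig pose.

```bash
cat > fit.py <<'E'
from h import *
from scipy.optimize import least_squares
def T(p,P): 
    c,s=np.cos(p[2]),np.sin(p[2]);P=np.atleast_2d(np.array(P,float))
    return np.c_[p[0]+c*P[:,0]-s*P[:,1],p[1]+s*P[:,0]+c*P[:,1],P[:,2]]
def edges():
    B=[]
    def box(x0,x1,y0,y1,z0,z1):
        for z in (z0,z1):
            q=[(x0,y0,z),(x1,y0,z),(x1,y1,z),(x0,y1,z)]
            B.extend([(q[i],q[(i+1)%4]) for i in range(4)])
        for x in(x0,x1):
            for y in (y0,y1): B.append(((x,y,z0),(x,y,z1)))
    box(-.085,.085,-.12,.12,0,.02); box(.067,.085,-.12,.12,.02,.055); box(-.085,.085,-.21,-.12,.003,.018)
    return B
def draw(im,info,p,ed,col=(0,255,0),f=1):
    for a,b in ed:
        q=proj(info,T(p,[a,b]))*f
        cv2.line(im,tuple(int(round(v)) for v in q[0]),tuple(int(round(v)) for v in q[1]),col,1)
E
python3 - <<'E'
from fit import *
i=camera_info("wrist")
C=[((-.085,-.12,.02),(275.5,241.8)),((.067,-.12,.02),(411.4,248.2))]
L=atz(i,(282.7,90),.02);M=atz(i,(275.5,241.8),.02);N=atz(i,(411.4,248.2),.02);O=atz(i,(287.5,2),.02)
print(L,M,N,O); print(np.degrees(np.arctan2(-(O-M)[0],(O-M)[1])),np.degrees(np.arctan2((N-M)[1],(N-M)[0])),np.linalg.norm(N-M))
def res(p): return np.concatenate([(proj(i,T(p,[a]))[0]-b) for a,b in C])
p=least_squares(res,[.605,.035,-.05]).x;print(p,np.degrees(p[2]),res(p))
np.save("jig.npy",p)
for c in ["wrist","side","scene"]:
    f=3 if c!="wrist" else 1.4
    im=cv2.resize(np.load(c+"0.npy"),None,fx=f,fy=f,interpolation=cv2.INTER_CUBIC)
    draw(im,camera_info(c),p,edges(),f=f)
    if c=="side": im=im[500:920,600:1000]
    if c=="scene": im=im[560:860,600:1120]
    save("ov_%s.png"%c,im)
E
```

```text
[0.52351403 0.08250354 0.02      ] [ 0.51536512 -0.07756924  0.02      ] [ 0.66783333 -0.08563717  0.02      ] [0.52789471 0.15818984 0.02      ]
-3.042162619495152 -3.029006600101622 0.15268151141986133
[ 0.60687355  0.03778659 -0.05250791] -3.0084813896682783 [ 0.29516946  0.01454581 -0.30129091 -0.05779558]
```

View pics/ov_wrist.png

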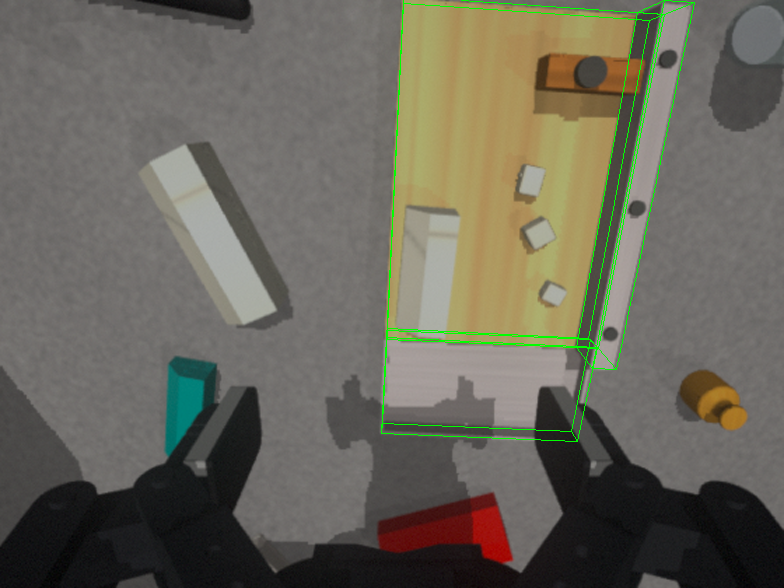

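View pics/ov_side.png

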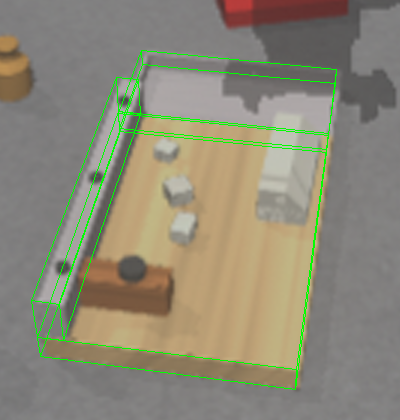

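View pics/ov_scene.png

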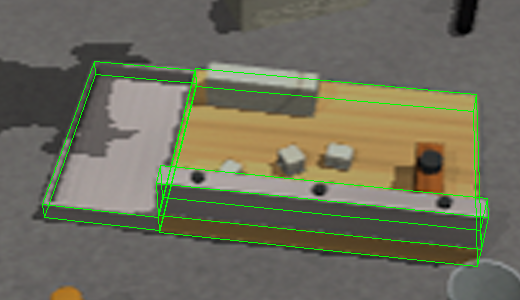

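The overlay fits in all three views, within about 2 mm: jig at (0.607, 0.038), yaw -3.0°. Next I move above the brush.

```bash
python3 - <<'E'
from h import *
s=state();Rm=Rq(s["eef_rot"]).as_matrix();print(np.round(Rm,3))
d=np.array([.458,.296,.231])-s["eef_pos"];print(np.round(Rm.T@d*1000,1))
E
```

```text
[[-0.  1.  0.]
 [-0.  0. -1.]
 [-1. -0.  0.]]
[   0.3  -67.  -296. ]
```

```bash
python3 -m crank '[[1,[0,-14,-60],[0,0,0]],[1,[0,-28,-120],[0,0,0]],[1,[0,-42,-180],[0,0,0]],[1,[0,-55,-240],[0,0,0]],[1,[0,-67,-296],[0,0,0]]]'; python3 -m crank '[[1,[0,0,0],[0,0,0]]]'
python3 - <<'E'
from h import *
i=camera_info("wrist");im=read_camera("wrist");save("w1.png",im);np.save("w1.npy",im)
s=state();print(np.round(s["eef_pos"],4),s["time_s"])
for d in landmark_of("wrist","brush_handle")[:3]: print(d, np.round(atz(i,d["point"],.078),4))
import pickle;pickle.dump(i,open("w1.pkl","wb"))
E
```

```text
time_s: 2.38
eef_pos: [0.4573, 0.298, 0.2314]
eef_rot: [0.5, 0.5, 0.5, -0.5]
contact_force: [0.6, -0.7, 0.5]
grip_width: 1.003
time_s: 2.5
eef_pos: [0.4562, 0.3014, 0.2311]
eef_rot: [0.501, 0.499, 0.501, -0.499]
contact_force: [-0.7, 0.4, 0.3]
grip_width: 1.003
[0.4565 0.2998 0.2312] 2.55
{'point': [282.1, 182.7], 'confidence': 0.91} [0.4543 0.3074 0.078 ]
```

View pics/w1.png

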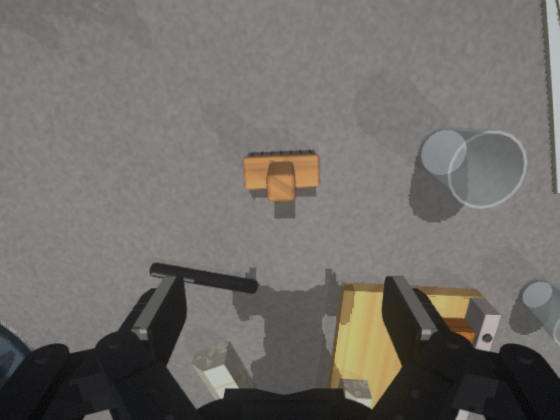

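Brush at wrist (281,180), the head's long side along the image horizontal; beaker_a at (480,165). Next I fit the brush pose and yaw.

```bash
python3 - <<'E'
from fit import *
import pickle
i=pickle.load(open("w1.pkl","rb"));im=np.load("w1.npy")
sub=im[140:215,235:330].astype(int)
hsv=cv2.cvtColor(im,cv2.COLOR_RGB2HSV)
m=((hsv[...,1]>100)&(hsv[...,0]<25))
mm=np.zeros_like(m);mm[140:215,235:330]=m[140:215,235:330]
def sil(p,f=4):
    out=np.zeros((75*f,95*f),np.uint8)
    for (hx,hy,z0,z1) in [(.037,.016,.030,.044),(.012,.012,.044,.1)]:
        P=[(a*hx,b*hy,z) for a in(-1,1) for b in(-1,1) for z in(z0,z1)]
        q=(proj(i,T(p,P))-[235,140]+.5)*f
        cv2.fillConvexPoly(out,cv2.convexHull(np.round(q).astype(np.int32)),255)
    return cv2.resize(out,(95,75),interpolation=cv2.INTER_AREA)/255.
tgt=cv2.GaussianBlur(mm[140:215,235:330].astype(float),(0,0),1)
from scipy.optimize import minimize
cost=lambda v:((cv2.GaussianBlur(sil([v[0]/1000,v[1]/1000,v[2]/50]),(0,0),1)-tgt)**2).sum()
best=min((minimize(cost,[454.3+a,307.4+b,c],method="Nelder-Mead",options=dict(initial_simplex=np.array([454.3,307.4,0])+np.array([[a,b,c],[a+4,b,c],[a,b+4,c],[a,b,c+3]]))) for a in(-2,1) for b in (-2,1) for c in (-1,2)),key=lambda r:r.fun)
p=[best.x[0]/1000,best.x[1]/1000,best.x[2]/50];print(p,np.degrees(p[2]),best.fun)
f=5;c=cv2.resize(im[120:230,210:350],None,fx=f,fy=f,interpolation=cv2.INTER_CUBIC)
for (hx,hy,z0,z1) in [(.037,.016,.030,.044),(.012,.012,.044,.1),(.035,.014,0,.03)]:
    for z in(z0,z1):
        q=(proj(i,T(p,[(-hx,-hy,z),(hx,-hy,z),(hx,hy,z),(-hx,hy,z)]))-[210,120])*f
        cv2.polylines(c,[np.round(q).astype(np.int32)],True,(0,255,0),1)
save("ovbrush.png",c)
s=state();Rm=Rq(s["eef_rot"]).as_matrix();print(s["eef_pos"],np.round(Rm,4))
E
```

```text
[np.float64(0.452871739796389), np.float64(0.3084912784326298), np.float64(0.051886521459576625)] 2.972878693248717 106.93218131408793
[0.45689154 0.29851811 0.23124781] [[ 1.0e-04  1.0e+00  2.2e-03]
 [-2.0e-04  2.2e-03 -1.0e+00]
 [-1.0e+00  1.0e-04  2.0e-04]]
```

View pics/ovbrush.png

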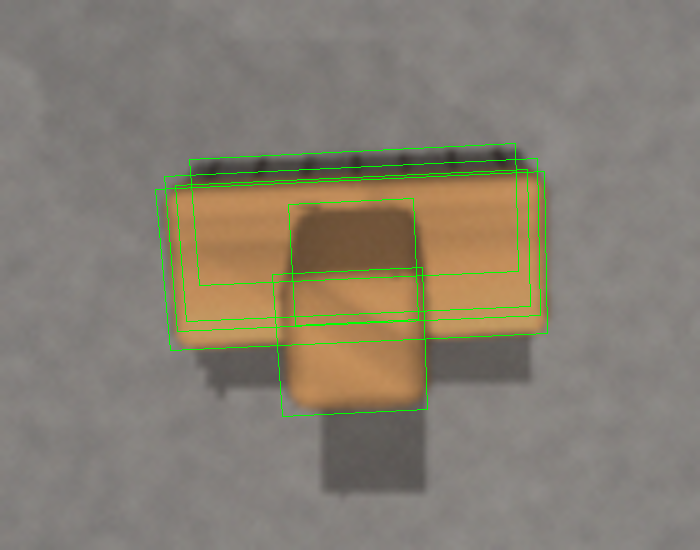

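```bash
python3 -m crank '[[1,[40,-2,-9],[-0.035,0,0]],[1,[90,-2,-9],[-0.035,0,0]],[1,[135,-2,-9],[-0.035,0,0]],[1,[160,-2,-9],[-0.035,0,0]],[1,[169,-2,-9],[-0.035,0,0]]]' 
python3 -m crank '[[1,[0,0,0],[0,0,0]],[1,[0,0,0],[0,0,0]]]'
python3 - <<'E'
from h import *
i=camera_info("wrist");im=read_camera("wrist");save("w2.png",im)
s=state();print(np.round(s["eef_pos"],4),s["time_s"],s["contact_force"])
im=read_camera("side");save("s2.png",cv2.resize(im[280:420,260:460],None,fx=4,fy=4))
E
```

```text
time_s: 3.22
eef_pos: [0.4547, 0.3055, 0.061]
eef_rot: [0.509, 0.49, 0.509, -0.492]
contact_force: [0.4, 0.7, 0.2]
grip_width: 1.0
time_s: 3.48
eef_pos: [0.4555, 0.3054, 0.0622]
eef_rot: [0.509, 0.491, 0.508, -0.492]
contact_force: [0.1, 0.5, 0.4]
grip_width: 1.0
[0.4555 0.3056 0.0622] 3.525 [ 0.03538241  0.26122898 -0.26045335]
```

View pics/w2.png

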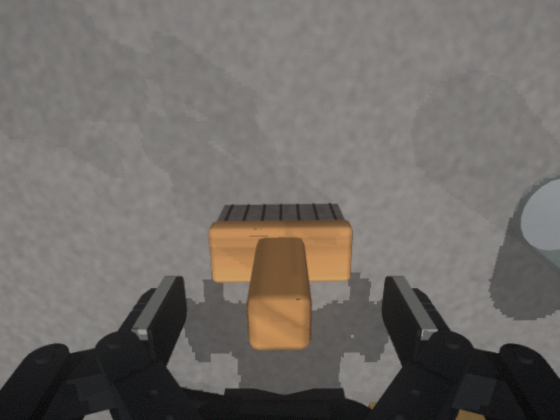

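View pics/s2.png

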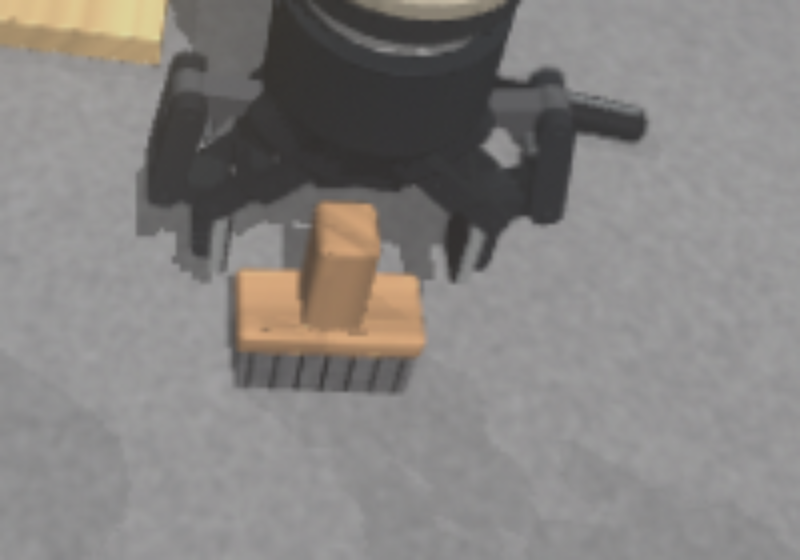

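```bash
python3 - <<'E'
from h import *
i=camera_info("wrist")
print(atz(i,(280,347),.1),atz(i,(280,298),.1),atz(i,(249,322),.1),atz(i,(310,322),.1),atz(i,(211,281),.044),atz(i,(352,279),.044),atz(i,(211,224),.044),atz(i,(350,222),.044), state()["eef_pos"])
E
```

```text
[0.45378233 0.30075052 0.1       ] [0.45312765 0.32182432 0.1       ] [0.44239201 0.3114192  0.1       ] [0.46412732 0.31218426 0.1       ] [0.41721244 0.29341962 0.044     ] [0.49101865 0.29720214 0.044     ] [0.41835256 0.32569184 0.044     ] [0.48680754 0.32914268 0.044     ] [0.45537262 0.30571522 0.06213239]
```

```bash
python3 -m crank '[[1,[0,-2,-5],[0,0,0]],[1,[0,-2,-5],[0,0,0]],[0,[0,-2,-5],[0,0,0]],[0,[0,-2,-5],[0,0,0]],[0,[0,-2,-5],[0,0,0]]]' 60
python3 -m crank '[[0,[0,0,0],[0,0,0]],[0,[0,0,0],[0,0,0]]]'
python3 - <<'E'
from h import *
i=camera_info("wrist");im=read_camera("wrist");save("w3.png",im)
s=state();print(np.round(s["eef_pos"],4),s["time_s"],s["contact_force"],s["grip_width"],Rq(s["eef_rot"]).as_matrix().round(3))
E
```

```text
time_s: 4.2
eef_pos: [0.4532, 0.3106, 0.0621]
eef_rot: [0.509, 0.491, 0.508, -0.492]
contact_force: [-1.3, -0.3, -0.0]
grip_width: 0.375
time_s: 4.45
eef_pos: [0.4533, 0.3106, 0.0622]
eef_rot: [0.509, 0.491, 0.508, -0.491]
contact_force: [1.0, 1.1, 2.1]
grip_width: 0.272
[0.4532 0.3106 0.0621] 4.5 [0.68309266 0.85038609 1.10566808] 0.2730049918882224 [[-0.     0.999  0.035]
 [-0.001  0.035 -0.999]
 [-1.    -0.     0.001]]
```

View pics/w3.png

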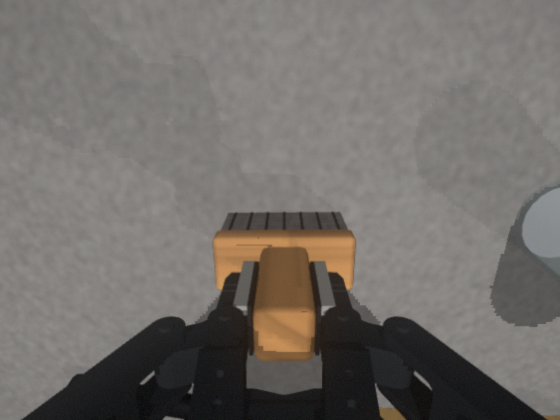

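```bash
python3 -m crank '[[0,[-30,0,0],[0,0,0]],[0,[-80,0,0],[0,0,0]],[0,[-90,30,40],[0.03,0,0]],[0,[-90,62,84],[0.06,0,0]],[0,[-90,95,128],[0.0875,0,0]]]'
python3 -m crank '[[0,[0,0,0],[0,0,0]]]'
python3 - <<'E'
from fit import *
p=np.load("jig.npy")
s=state();Rm=Rq(s["eef_rot"]).as_matrix();print(np.round(s["eef_pos"],4),s["time_s"],s["grip_width"],np.degrees(np.arctan2(Rm[1,1],Rm[0,1])))
t=T(p,[(.027,.0455,.15)])[0];print(t,(Rm.T@(t-s["eef_pos"])*1000).round(1))
E
```

```text
time_s: 5.12
eef_pos: [0.5534, 0.1849, 0.1524]
eef_rot: [-0.487, -0.513, -0.486, 0.513]
contact_force: [0.7, -0.4, -1.9]
grip_width: 0.276
time_s: 5.25
eef_pos: [0.5552, 0.182, 0.1519]
eef_rot: [-0.486, -0.514, -0.485, 0.514]
contact_force: [-0.7, 0.5, -1.7]
grip_width: 0.274
[0.5552 0.182  0.1519] 5.25 0.2737955771242901 -3.2969087961842685
[0.63622435 0.08180682 0.15      ] [ 2.  86.6 95.4]
```

```bash
python3 -m crank '[[0,[0,28,31],[-0.005,0,0]],[0,[0,57,63],[-0.005,0,0]],[0,[0,80,88],[-0.005,0,0]],[0,[2,87,95],[-0.005,0,0]],[0,[2,87,95],[-0.005,0,0]]]'
python3 - <<'E'
from fit import *
p=np.load("jig.npy")
s=state();Rm=Rq(s["eef_rot"]).as_matrix();print(np.round(s["eef_pos"],4),s["time_s"],s["grip_width"],np.degrees(np.arctan2(Rm[1,1],Rm[0,1])))
for c,cr in(("side",(slice(130,300),slice(180,360))),("wrist",None),("scene",(slice(170,290),slice(200,380)))):
    im=read_camera(c)
    if c=="wrist": save("w4.png",im)
    else:
        f=4;b=cv2.resize(im,None,fx=f,fy=f,interpolation=cv2.INTER_CUBIC)
        q=[(-.008,.0315,.02),(.062,.0315,.02),(.062,.0595,.02),(-.008,.0595,.02)]
        draw(b,camera_info(c),p,[(q[k],q[(k+1)%4]) for k in range(4)],f=f)
        b=b[cr[0].start*f:cr[0].stop*f,cr[1].start*f:cr[1].stop*f];save(c+"4.png",b)
E
```

```text
time_s: 5.88
eef_pos: [0.6361, 0.0824, 0.1494]
eef_rot: [-0.487, -0.512, -0.487, 0.514]
contact_force: [-0.1, 0.2, -1.3]
grip_width: 0.271
[0.6361 0.0824 0.1494] 5.875 0.27061501363243834 -3.0246339629280805
```

View pics/w4.png

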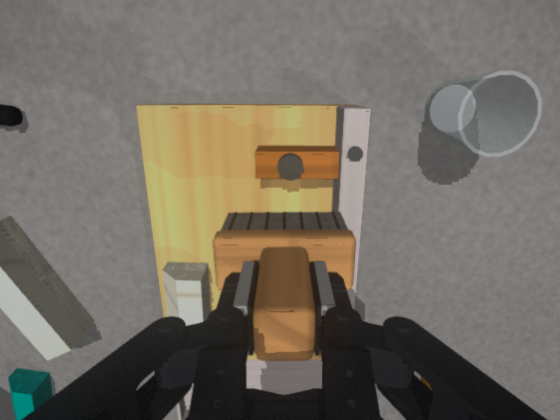

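View pics/side4.png

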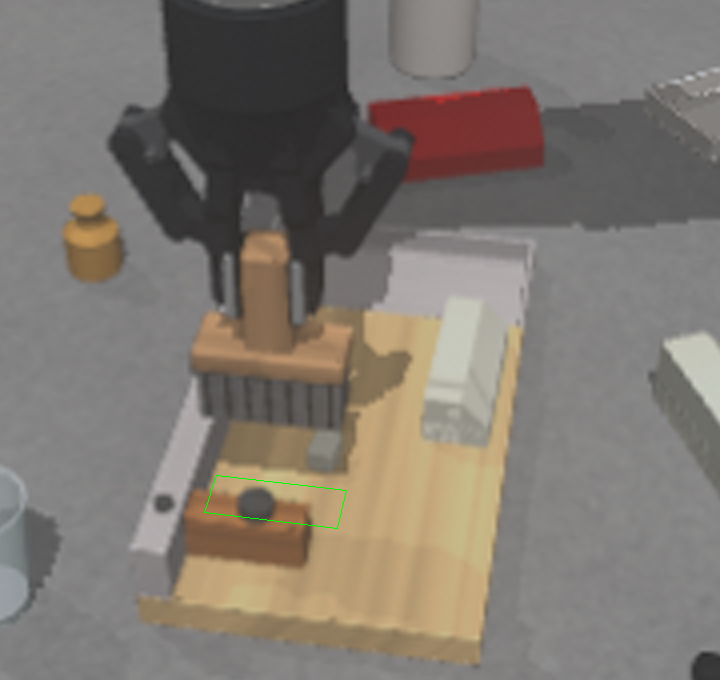

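View pics/scene4.png

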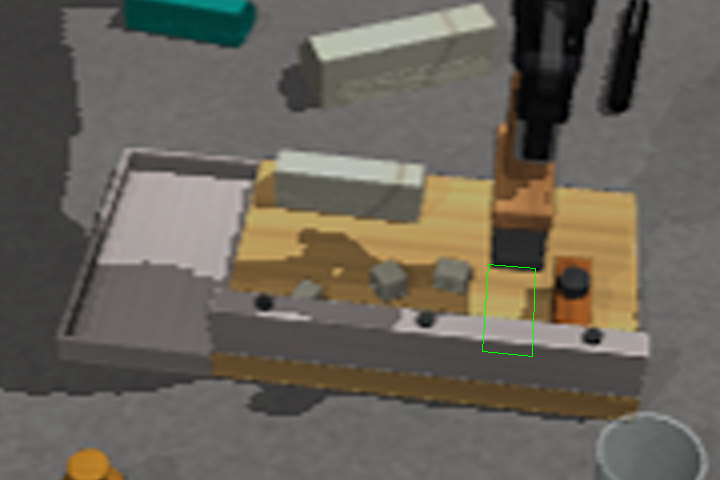

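```bash
python3 -m crank '[[0,[20,-2,0],[0,0,0]],[0,[40,-2,0],[0,0,0]],[0,[55,-2,0],[0,0,0]],[0,[63,-2,0],[0,0,0]],[0,[66,-2,0],[0,0,0]]]'
python3 -m crank '[[0,[0,0,0],[0,0,0]]]'
python3 - <<'E'
from fit import *
p=np.load("jig.npy")
s=state();Rm=Rq(s["eef_rot"]).as_matrix();print(np.round(s["eef_pos"],4),s["time_s"],s["contact_force"],s["grip_width"],np.degrees(np.arctan2(Rm[1,1],Rm[0,1])),Rm.round(4)[:,2])
for c,cr in(("side",(slice(130,300),slice(180,360))),("scene",(slice(170,290),slice(200,380)))):
    im=read_camera(c)
    f=4;b=cv2.resize(im,None,fx=f,fy=f,interpolation=cv2.INTER_CUBIC)
    b=b[cr[0].start*f:cr[0].stop*f,cr[1].start*f:cr[1].stop*f];save(c+"5.png",b)
E
```

```text
time_s: 6.65
eef_pos: [0.6337, 0.0835, 0.0839]
eef_rot: [-0.487, -0.512, -0.487, 0.513]
contact_force: [0.2, 0.1, -0.9]
grip_width: 0.269
time_s: 6.78
eef_pos: [0.6339, 0.0836, 0.0841]
eef_rot: [-0.487, -0.512, -0.487, 0.513]
contact_force: [-0.5, -0.2, -0.7]
grip_width: 0.27
[0.6339 0.0836 0.0841] 6.775 [-0.49410452 -0.24513073 -0.70979081] 0.2703619916672705 -2.916382125860445 [-0.0509 -0.9987  0.001 ]
```

View pics/side5.png

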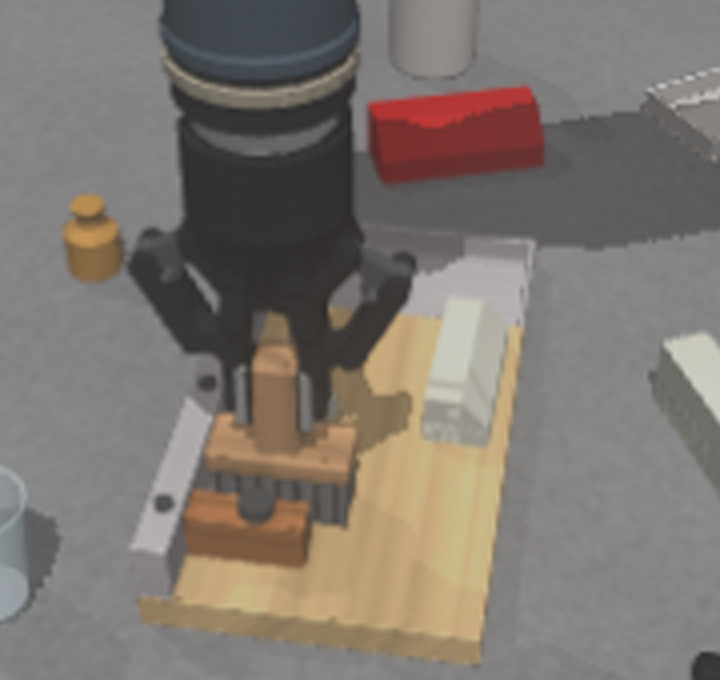

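View pics/scene5.png

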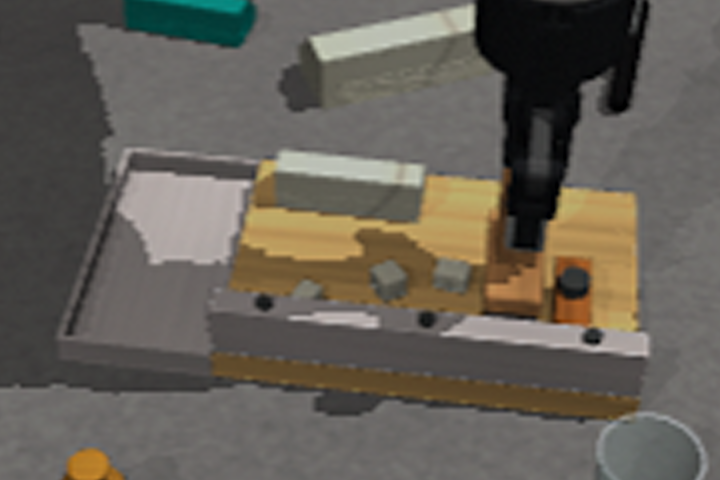

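```bash
python3 -m crank '[[0,[1,0,8],[0,0,0]],[0,[1,0,16],[0,0,0]],[0,[1,0,24],[0,0,0]],[0,[1,0,32],[0,0,0]],[0,[1,0,40],[0,0,0]]]'
python3 -m crank '[[0,[0,0,8],[0,0,0]],[0,[0,0,16],[0,0,0]],[0,[0,0,24],[0,0,0]],[0,[0,0,32],[0,0,0]],[0,[0,0,40],[0,0,0]]]'
python3 - <<'E'
from fit import *
for c,cr in(("side",(slice(130,300),slice(180,360))),("scene",(slice(170,290),slice(200,380)))):
    im=read_camera(c)
    f=4;b=cv2.resize(im,None,fx=f,fy=f,interpolation=cv2.INTER_CUBIC)
    b=b[cr[0].start*f:cr[0].stop*f,cr[1].start*f:cr[1].stop*f];save(c+"6.png",b)
E
```

```text
time_s: 7.5
eef_pos: [0.632, 0.0429, 0.0835]
eef_rot: [-0.487, -0.513, -0.487, 0.513]
contact_force: [0.2, -0.2, -1.2]
grip_width: 0.272
time_s: 8.12
eef_pos: [0.6298, 0.0025, 0.0835]
eef_rot: [-0.487, -0.512, -0.487, 0.513]
contact_force: [-0.7, -0.6, -1.9]
grip_width: 0.27
```

View pics/side6.png

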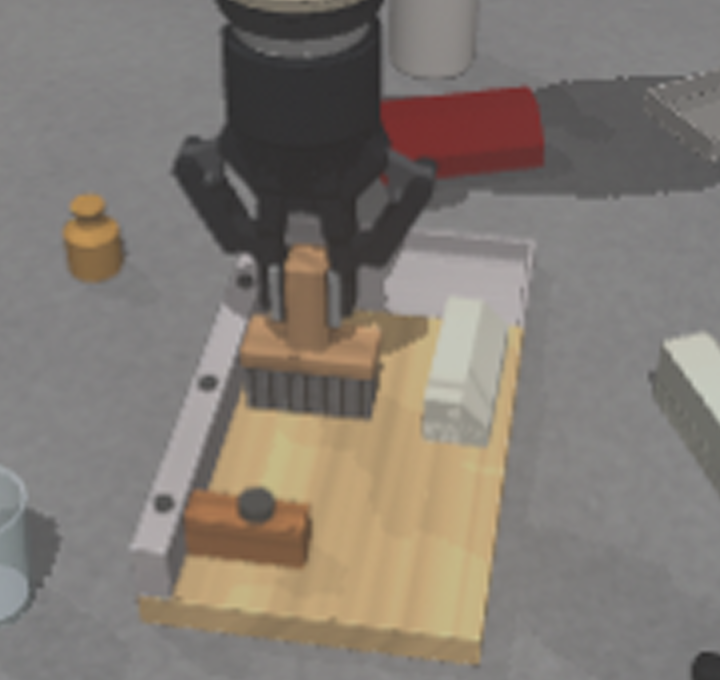

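View pics/scene6.png

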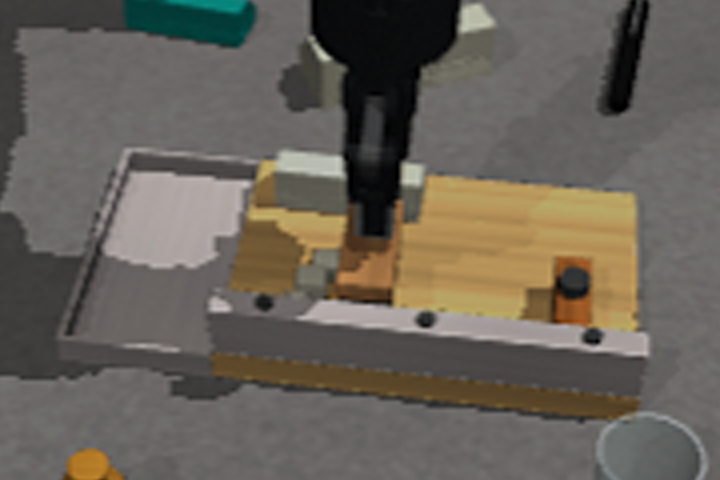

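The chips are being carried ahead of the brush (scene crop about 320,270) and the bed behind it is clean, so I continue over the edge.

```bash
python3 -m crank '[[0,[0,0,8],[0,0,0]],[0,[0,0,16],[0,0,0]],[0,[0,0,24],[0,0,0]],[0,[0,0,32],[0,0,0]],[0,[0,0,40],[0,0,0]]]'
python3 -m crank '[[0,[0,0,8],[0,0,0]],[0,[0,0,16],[0,0,0]],[0,[0,0,24],[0,0,0]],[0,[0,0,32],[0,0,0]],[0,[0,0,40],[0,0,0]]]'
python3 -m crank '[[0,[0,0,7],[0,0,0]],[0,[0,0,14],[0,0,0]],[0,[0,0,20],[0,0,0]],[0,[0,0,20],[0,0,0]]]'
python3 - <<'E'
from fit import *
for c,cr in(("side",(slice(130,300),slice(180,360))),("scene",(slice(170,290),slice(200,380)))):
    im=read_camera(c)
    f=4;b=cv2.resize(im,None,fx=f,fy=f,interpolation=cv2.INTER_CUBIC)
    b=b[cr[0].start*f:cr[0].stop*f,cr[1].start*f:cr[1].stop*f];save(c+"7.png",b)
E
```

```text
time_s: 8.85
eef_pos: [0.6278, -0.0384, 0.0836]
eef_rot: [-0.487, -0.513, -0.486, 0.513]
contact_force: [-0.3, 0.3, -2.0]
grip_width: 0.271
time_s: 9.48
eef_pos: [0.6256, -0.0789, 0.0836]
eef_rot: [-0.487, -0.513, -0.486, 0.513]
contact_force: [0.9, 1.1, -0.8]
grip_width: 0.271
time_s: 9.98
eef_pos: [0.6246, -0.0993, 0.0836]
eef_rot: [-0.487, -0.513, -0.486, 0.513]
contact_force: [0.8, 0.5, -1.8]
grip_width: 0.273
```

View pics/side7.png

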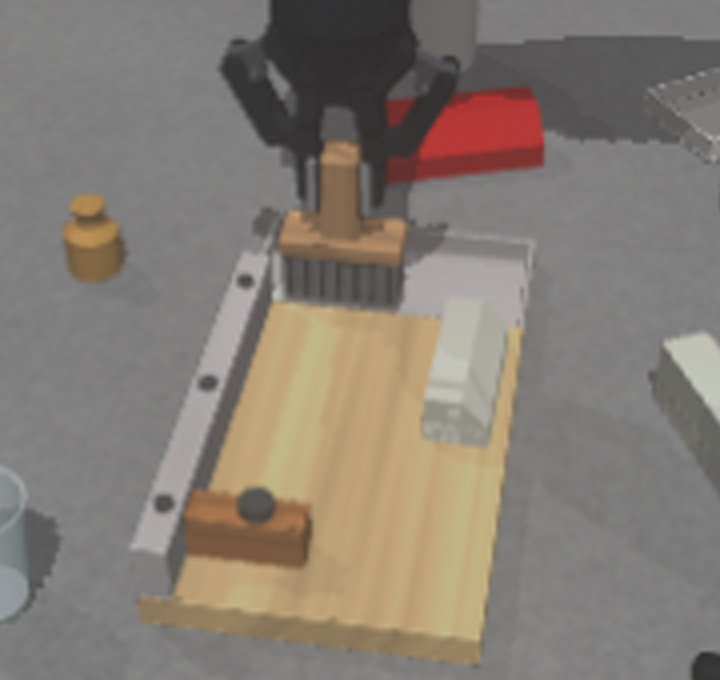

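View pics/scene7.png

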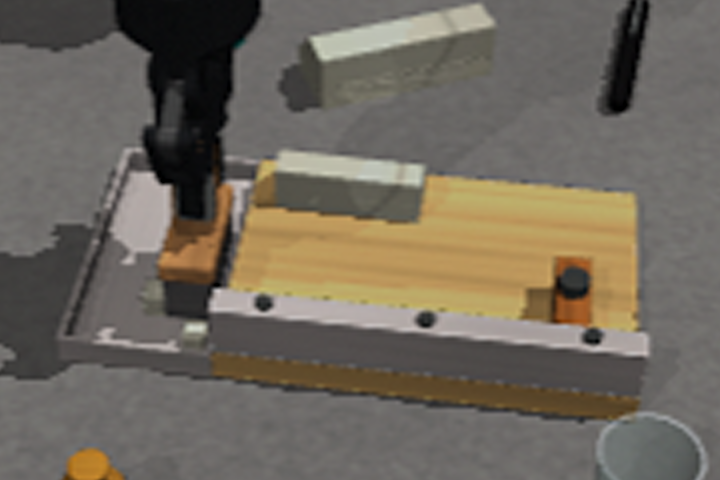

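```bash
python3 -m crank '[[0,[-30,0,0],[0,0,0]],[0,[-80,0,0],[0,0,0]],[0,[-80,0,-50],[0,0,0]],[0,[-80,0,-100],[0,0,0]],[0,[-80,0,-100],[0,0,0]]]'
python3 - <<'E'
from fit import *
for c,cr in(("side",(slice(130,300),slice(180,360))),("scene",(slice(170,290),slice(200,380)))):
    im=read_camera(c)
    f=4;b=cv2.resize(im,None,fx=f,fy=f,interpolation=cv2.INTER_CUBIC)
    b=b[cr[0].start*f:cr[0].stop*f,cr[1].start*f:cr[1].stop*f];save(c+"8.png",b)
im=read_camera("wrist");save("w8.png",im)
E
```

```text
time_s: 10.7
eef_pos: [0.6298, 0.0046, 0.1636]
eef_rot: [0.488, 0.512, 0.488, -0.512]
contact_force: [0.5, 0.1, -1.2]
grip_width: 0.272
```

View pics/side8.png

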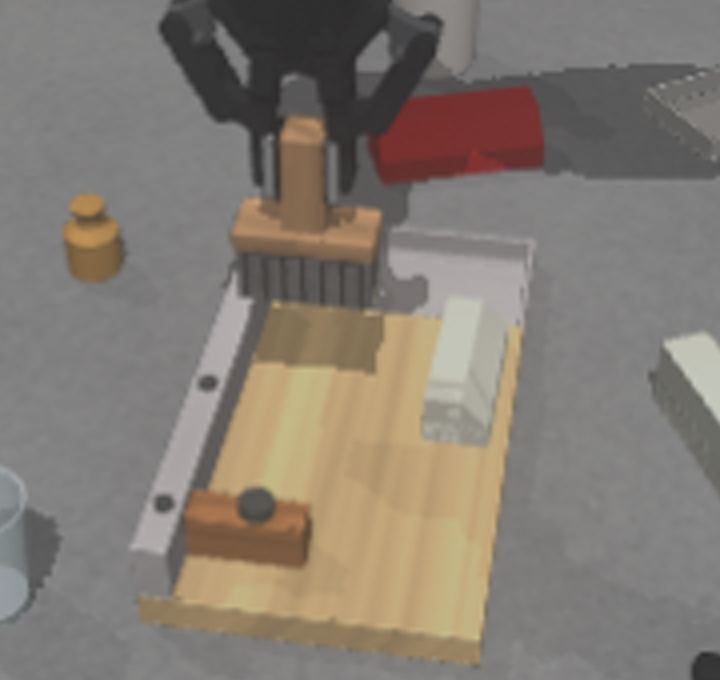

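View pics/scene8.png

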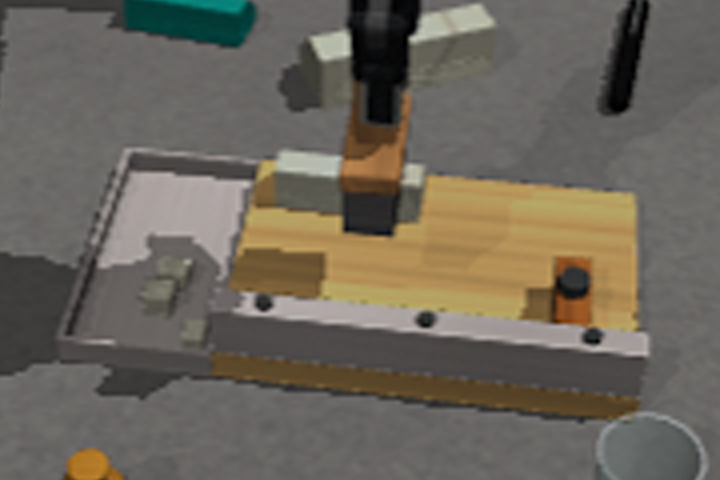

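All three chips are in the tray, at scene crop (173,268), (157,293) and (195,330). Next I put the brush back.

```bash
python3 -m crank '[[0,[0,-30,-46],[-0.02,0,0]],[0,[0,-60,-92],[-0.04,0,0]],[0,[0,-90,-138],[-0.06,0,0]],[0,[0,-120,-184],[-0.0875,0,0]],[0,[0,-150,-230],[-0.0875,0,0]]]'
python3 - <<'E'
from h import *
s=state();Rm=Rq(s["eef_rot"]).as_matrix();t=np.array([.4535,.311,.09])
print(s["eef_pos"],s["dq"].round(2),np.degrees(np.arctan2(Rm[1,1],Rm[0,1])),(Rm.T@(t-s["eef_pos"])*1000).round(1))
E
```

```text
time_s: 11.48
eef_pos: [0.4914, 0.2387, 0.1632]
eef_rot: [0.509, 0.491, 0.508, -0.492]
contact_force: [0.7, 0.5, -1.3]
grip_width: 0.276
[0.49139153 0.23865404 0.16323981] [ 0.8  -0.08 -0.12 -0.04  0.    0.8 ] 1.9536796505732863 [ 73.1 -35.4 -73.7]
```

```bash
python3 -m crank '[[0,[0,-20,-45],[0,0,0]],[0,[10,-35,-74],[0,0,0]],[0,[50,-35,-74],[0,0,0]],[0,[72,-35,-74],[0,0,0]],[0,[72,-35,-74],[0,0,0]]]'
python3 -m crank '[[0,[0,0,0],[0,0,0]]]'
python3 - <<'E'
from h import *
s=state();Rm=Rq(s["eef_rot"]).as_matrix();t=np.array([.4535,.311,.0622])
print(s["eef_pos"],s["contact_force"],Rm.round(4),(Rm.T@(t-s["eef_pos"])*1000).round(1))
E
```

```text
time_s: 12.1
eef_pos: [0.4534, 0.3098, 0.0897]
eef_rot: [0.508, 0.49, 0.508, -0.493]
contact_force: [0.1, -0.4, -1.1]
grip_width: 0.277
time_s: 12.22
eef_pos: [0.4543, 0.3095, 0.0907]
eef_rot: [0.508, 0.491, 0.507, -0.493]
contact_force: [0.7, 0.3, -1.6]
grip_width: 0.272
[0.4543095  0.30954135 0.09070711] [ 0.65327411  0.26436171 -1.64912984] [[-0.001   0.9995  0.0317]
 [-0.0027  0.0316 -0.9995]
 [-1.     -0.0011  0.0027]] [28.5 -0.7 -1.6]
```

```bash
python3 -m crank '[[0,[10,0,0],[0,0,0]],[0,[18,0,0],[0,0,0]],[0,[24,0,0],[0,0,0]],[0,[28,0,0],[0,0,0]],[0,[29,0,0],[0,0,0]]]'
python3 -m crank '[[0,[0.5,0,0],[0,0,0]],[0,[0.5,0,0],[0,0,0]]]'
python3 - <<'E'
from h import *
s=state();Rm=Rq(s["eef_rot"]).as_matrix()
print(s["eef_pos"],s["contact_force"])
im=read_camera("side");save("s9.png",cv2.resize(im[280:420,260:460],None,fx=4,fy=4))
E
```

```text
time_s: 12.85
eef_pos: [0.4543, 0.3095, 0.0621]
eef_rot: [0.508, 0.491, 0.507, -0.493]
contact_force: [-4.5, -2.7, 13.1]
grip_width: 0.273
time_s: 13.1
eef_pos: [0.4543, 0.3095, 0.0621]
eef_rot: [0.508, 0.491, 0.507, -0.493]
contact_force: [-1.8, -2.0, 5.5]
grip_width: 0.272
[0.45428005 0.30952352 0.06214081] [-1.81765843 -1.96134508  5.53050443]
```

View pics/s9.png

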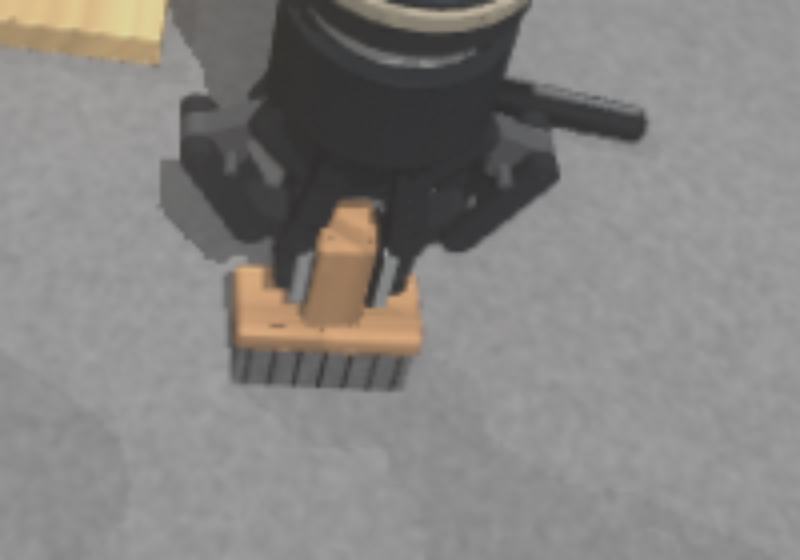

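The brush is standing on the bench (5 N of contact). I release and lift.

```bash
python3 -m crank '[[0.5,[0,0,0],[0,0,0]],[0.8,[0,0,0],[0,0,0]],[0.8,[0,0,0],[0,0,0]],[0.8,[0,0,0],[0,0,0]]]'
python3 -m crank '[[0.8,[-20,0,0],[0,0,0]],[0.8,[-60,0,0],[0,0,0]],[0.8,[-110,0,0],[0,0,0]],[0.8,[-110,0,0],[0,0,0]]]'
python3 - <<'E'
from h import *
s=state();print(s["eef_pos"],s["joint_pos"].round(3))
im=read_camera("wrist");save("w10.png",im)
im=read_camera("side");save("s10.png",cv2.resize(im[280:420,260:460],None,fx=4,fy=4))
E
```

```text
time_s: 13.65
eef_pos: [0.4543, 0.3095, 0.062]
eef_rot: [0.508, 0.491, 0.507, -0.493]
contact_force: [-1.0, -0.4, 0.3]
grip_width: 0.803
time_s: 14.15
eef_pos: [0.4562, 0.3111, 0.1758]
eef_rot: [0.509, 0.494, 0.507, -0.49]
contact_force: [0.3, 0.0, 0.1]
grip_width: 0.802
[0.45616579 0.31106513 0.17580371] [ 5.990e-01  3.040e-01 -6.500e-02  1.196e+00 -2.000e-03  2.138e+00]
```

View pics/s10.png

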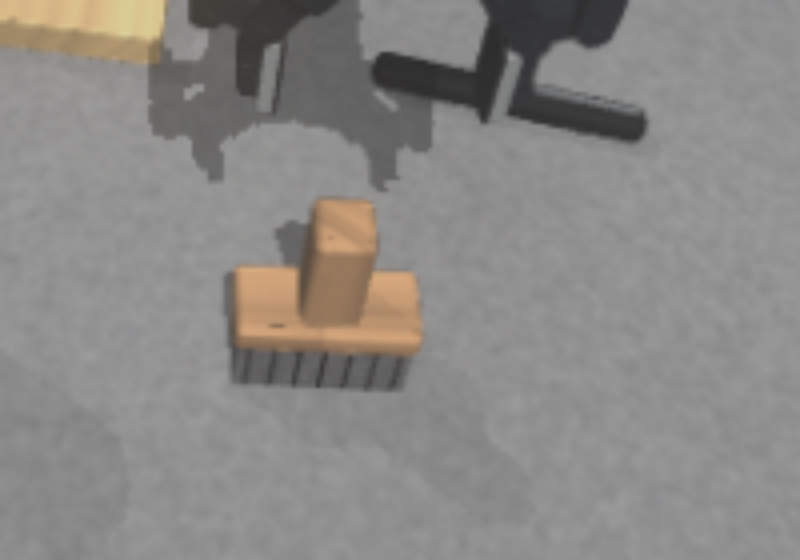

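The brush stands upright where it was. Next I turn the jaws along the bar's length and move to the near side of the bar.

```bash
python3 -m crank '[[0.5,[0,4,40],[-0.18,0,0]],[0.5,[0,8,80],[-0.36,0,0]],[0.5,[0,12,120],[-0.54,0,0]],[0.5,[0,16,160],[-0.72,0,0]],[0.5,[0,20,200],[-0.9,0,0]]]'
python3 - <<'E'
from fit import *
p=np.load("jig.npy")
s=state();Rm=Rq(s["eef_rot"]).as_matrix();t=T(p,[(-.105,-.05,.18)])[0]
print(s["eef_pos"],s["joint_pos"].round(2),np.degrees(np.arctan2(Rm[1,1],Rm[0,1])),t,(Rm.T@(t-s["eef_pos"])*1000).round(1))
E
```

```text
time_s: 14.88
eef_pos: [0.48, 0.1092, 0.1711]
eef_rot: [0.672, 0.219, 0.672, -0.221]
contact_force: [0.9, 0.3, -1.1]
grip_width: 0.5
[0.47999312 0.10920203 0.17105053] [ 0.22  0.21 -0.2   1.16 -0.    0.86] 53.744193339817926 [ 0.49939408 -0.00663371  0.18      ] [ -8.7 -82.   84.1]
```

```bash
python3 -m crank '[[0.5,[-9,-25,25],[-0.18,0,0]],[0.5,[-9,-50,50],[-0.36,0,0]],[0.5,[-9,-75,75],[-0.54,0,0]],[0.5,[-9,-82,84],[-0.58,0,0]],[0.5,[-9,-82,84],[-0.58,0,0]]]'
python3 - <<'E'
from fit import *
import pickle
p=np.load("jig.npy")
i=camera_info("wrist");im=read_camera("wrist");save("w11.png",im);np.save("w11.npy",im);pickle.dump(i,open("w11.pkl","wb"))
s=state();Rm=Rq(s["eef_rot"]).as_matrix();
print(s["eef_pos"],s["joint_pos"].round(2),np.degrees(np.arctan2(Rm[1,1],Rm[0,1])),Rm.round(4))
im=read_camera("side");save("s11.png",cv2.resize(im[130:300,180:360],None,fx=4,fy=4))
E
```

```text
time_s: 15.5
eef_pos: [0.4986, -0.0073, 0.1789]
eef_rot: [0.705, 0.018, 0.708, -0.02]
contact_force: [0.1, 1.3, 0.1]
grip_width: 0.5
[ 0.4985376  -0.00666348  0.1791007 ] [-0.01  0.22 -0.17  1.18 -0.    0.04] 86.86316323803753 [[-0.0045  0.0547  0.9985]
 [-0.0024  0.9985 -0.0547]
 [-1.     -0.0026 -0.0043]]
```

View pics/w11.png

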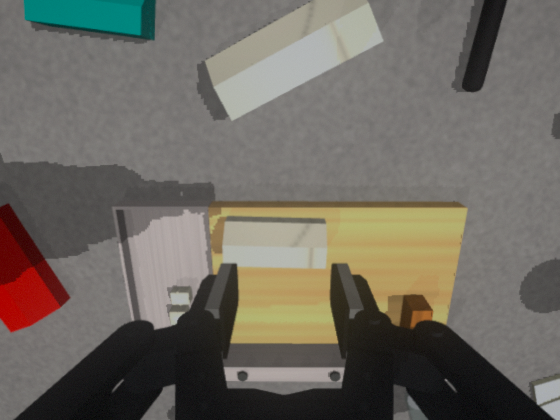

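View pics/s11.png

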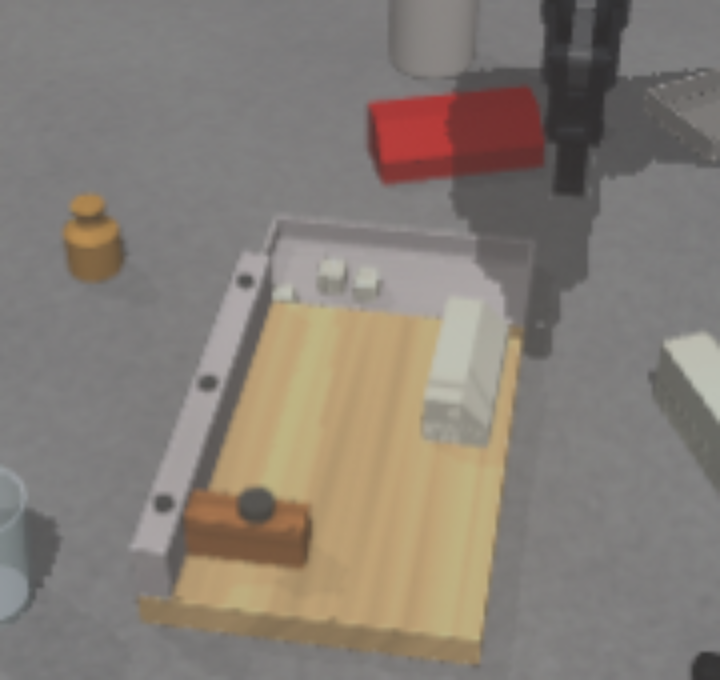

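```bash
python3 - <<'E'
from fit import *
import pickle
p=np.load("jig.npy");i=pickle.load(open("w11.pkl","rb"))
def inv(P):
    c,s=np.cos(p[2]),np.sin(p[2]);d=P[:2]-p[:2];return (np.array([c*d[0]+s*d[1],-s*d[0]+c*d[1]])*1000).round(1)
for px,z in [((222.5,270),.05),((326,268),.05),((223,248),.05),((326,246),.05),((224.5,218.5),.034),((327,219),.034)]: print(px,inv(atz(i,px,z)))
im=np.load("w11.npy");b=cv2.resize(im,None,fx=3,fy=3,interpolation=cv2.INTER_CUBIC)
# overlay bar guess
def bar(x,y,a):
    q=np.array([x,y,0]);out=[]
    prof=[(-.018,.02),(.018,.02),(.018,.05),(-.002,.05),(-.018,.034)]
    c,s=np.cos(a),np.sin(a)
    pt=lambda u,v,z:(x+c*u-s*v,y+s*u+c*v,z)
    for k in range(5):
        for v in(-.045,.045): out.append((pt(prof[k][0],v,prof[k][1]),pt(prof[(k+1)%5][0],v,prof[(k+1)%5][1])))
        out.append((pt(prof[k][0],-.045,prof[k][1]),pt(prof[k][0],.045,prof[k][1])))
    return out
draw(b,i,p,bar(-.053,-.058,0),f=3);draw(b,i,p,edges(),(255,0,255),f=3)
save("w11b.png",b[560:900,330:1100])
E
```

```text
(222.5, 270) [ -39.5 -104.2]
(326, 268) [-41.4 -13.5]
(223, 248) [ -60.7 -102.5]
(326, 246) [-62.6 -14.3]
(224.5, 218.5) [ -81.7 -102.6]
(327, 219) [-81.1 -12.4]
```

View pics/w11b.png

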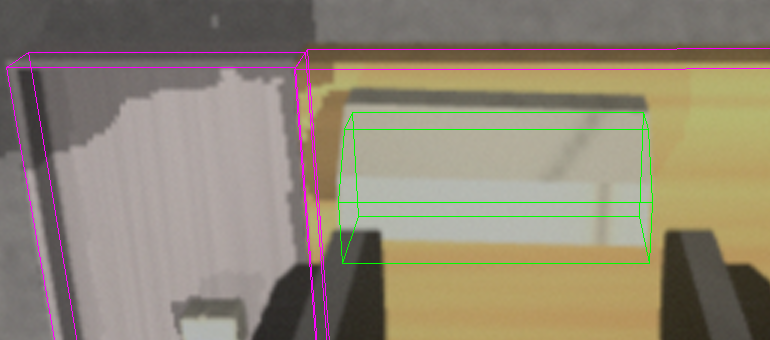

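```bash
python3 -m crank '[[0.5,[50,-8,0],[0,0,0]],[0.5,[100,-8,0],[0,0,0]],[0.5,[135,-8,0],[0,0,0]],[0.5,[152,-8,0],[0,0,0]],[0.5,[157,-8,0],[0,0,0]]]'
python3 -m crank '[[0.5,[0,0,0],[0,0,0]]]'
python3 - <<'E'
from fit import *
s=state();print(s["eef_pos"],s["contact_force"],Rq(s["eef_rot"]).as_matrix().round(4))
im=read_camera("wrist");save("w12.png",im)
im=read_camera("side");save("s12.png",cv2.resize(im[130:300,180:360],None,fx=4,fy=4))
E
```

```text
time_s: 16.23
eef_pos: [0.4964, -0.0138, 0.0211]
eef_rot: [0.705, 0.018, 0.709, -0.02]
contact_force: [-0.2, -0.6, -0.3]
grip_width: 0.497
time_s: 16.35
eef_pos: [0.4965, -0.0133, 0.0213]
eef_rot: [0.705, 0.018, 0.709, -0.02]
contact_force: [-1.0, 0.1, 0.9]
grip_width: 0.5
[ 0.49645508 -0.01334409  0.02127781] [-0.96872044  0.13233382  0.86541649] [[-0.0066  0.0532  0.9986]
 [-0.0022  0.9986 -0.0532]
 [-1.     -0.0025 -0.0065]]
```

View pics/w12.png

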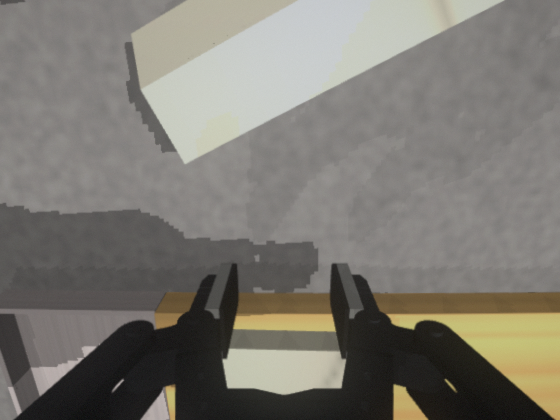

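View pics/s12.png

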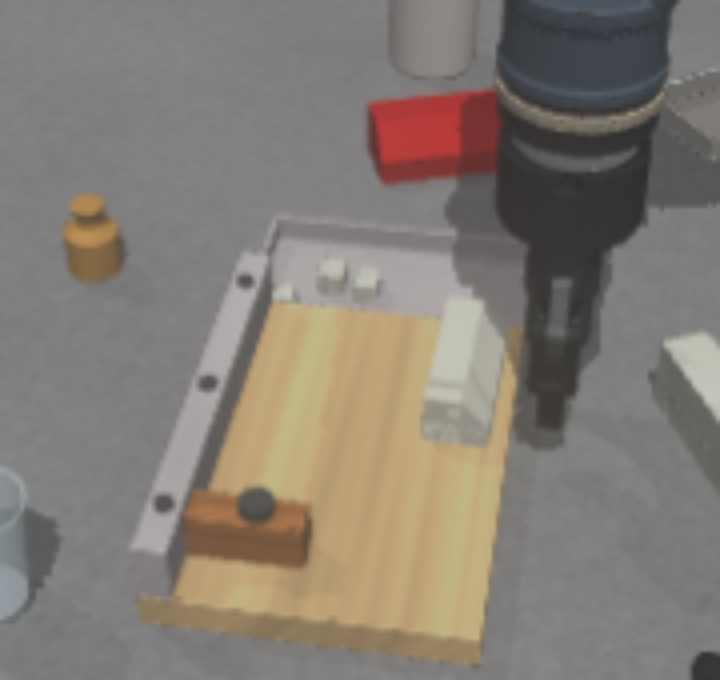

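```bash
python3 -m crank '[[0.5,[-2,0,8],[0,0,0]],[0.5,[-2,0,18],[0,0,0]],[0.5,[-2,0,28],[0,0,0]],[0.5,[-2,0,38],[0,0,0]],[0.5,[-2,0,48],[0,0,0]]]'
python3 -m crank '[[0.5,[0,0,10],[0,0,0]],[0.5,[0,0,20],[0,0,0]],[0.5,[0,0,30],[0,0,0]],[0.5,[0,0,40],[0,0,0]],[0.5,[0,0,50],[0,0,0]]]'
python3 - <<'E'
from fit import *
s=state();print(s["eef_pos"],s["contact_force"],Rq(s["eef_rot"]).as_matrix().round(4)[:,2])
im=read_camera("wrist");save("w13.png",im)
im=read_camera("side");save("s13.png",cv2.resize(im[130:300,180:360],None,fx=4,fy=4))
E
```

```text
time_s: 17.08
eef_pos: [0.5454, -0.0161, 0.0233]
eef_rot: [0.705, 0.018, 0.709, -0.02]
contact_force: [-1.0, 0.8, 0.5]
grip_width: 0.493
time_s: 17.7
eef_pos: [0.5959, -0.0188, 0.023]
eef_rot: [0.705, 0.018, 0.709, -0.02]
contact_force: [-1.2, -0.5, 0.5]
grip_width: 0.497
[ 0.59594551 -0.01880833  0.02301216] [-1.23078203 -0.4867248   0.46466079] [ 0.9986 -0.0533 -0.0059]
```

View pics/s13.png

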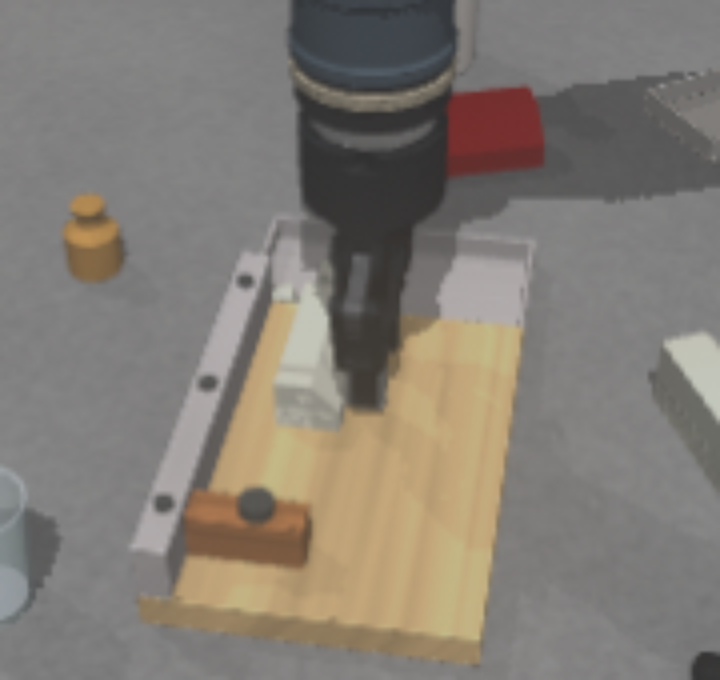

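```bash
python3 -m crank '[[0.5,[0,0,8],[0,0,0]],[0.5,[0,0,14],[0,0,0]],[0.5,[0,0,20],[0,0,0]],[0.5,[0,0,24],[0,0,0]]]'
python3 -m crank '[[0.5,[0,0,2],[0,0,0]],[0.5,[0,0,3],[0,0,0]]]'
python3 - <<'E'
from fit import *
s=state();print(s["eef_pos"],s["contact_force"])
im=read_camera("side");save("s14.png",cv2.resize(im[130:300,180:360],None,fx=4,fy=4))
E
```

```text
time_s: 18.3
eef_pos: [0.6211, -0.0202, 0.0229]
eef_rot: [0.705, 0.018, 0.709, -0.02]
contact_force: [-0.8, 0.5, 0.3]
grip_width: 0.499
time_s: 18.55
eef_pos: [0.6222, -0.0202, 0.0225]
eef_rot: [0.704, 0.018, 0.71, -0.02]
contact_force: [-9.1, 1.4, 4.9]
grip_width: 0.497
[ 0.62215309 -0.02024842  0.02254559] [-9.06101262  1.38987183  4.88200102]
```

View pics/s14.png

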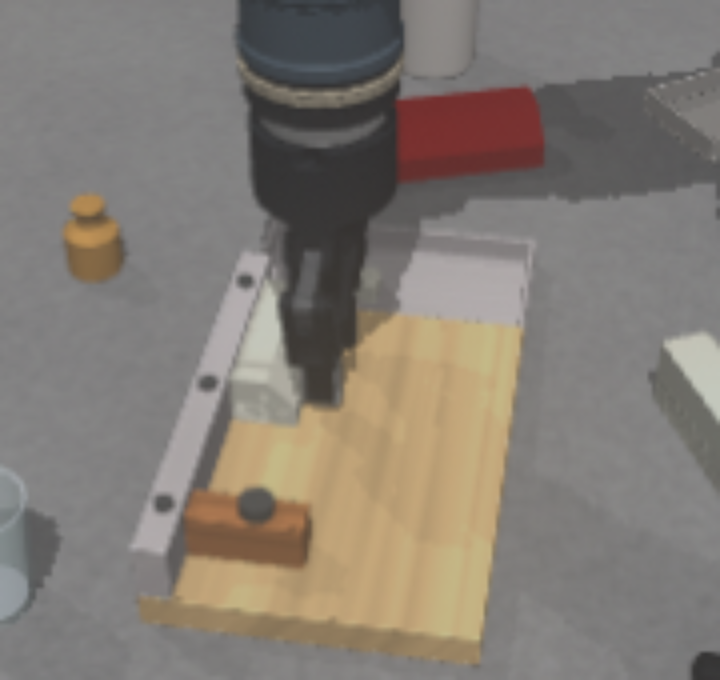

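```bash
python3 -m crank '[[0.5,[0,0,-12],[0,0,0]],[0.5,[-20,0,-25],[0,0,0]],[0.3,[-70,0,-25],[0,0,0]],[0,[-75,-45,0],[0,0,0]],[0,[-75,-88,28],[0,0,0]]]'
python3 -m crank '[[0,[0,0,0],[0,0,0]]]'
python3 - <<'E'
from fit import *
p=np.load("jig.npy")
s=state();Rm=Rq(s["eef_rot"]).as_matrix();t=T(p,[(.046,-.145,.029)])[0]
print(s["eef_pos"],s["contact_force"],s["grip_width"],(Rm.T@(t-s["eef_pos"])*1000).round(1),Rm.round(4))
im=read_camera("wrist");save("w15.png",im)
im=read_camera("side");save("s15.png",cv2.resize(im[130:300,180:360],None,fx=4,fy=4))
E
```

```text
time_s: 19.23
eef_pos: [0.6469, -0.1102, 0.0994]
eef_rot: [0.705, 0.017, 0.709, -0.019]
contact_force: [0.8, 0.1, 0.7]
grip_width: -0.003
time_s: 19.35
eef_pos: [0.648, -0.1131, 0.0993]
eef_rot: [0.706, 0.018, 0.708, -0.021]
contact_force: [0.2, 1.1, -0.1]
grip_width: -0.0
[ 0.64797415 -0.113056    0.09926748] [ 0.1920045   1.1287107  -0.12880986] -0.00039886421817219447 [70.3  3.7 -2.7] [[-0.0038  0.0551  0.9985]
 [-0.0035  0.9985 -0.0552]
 [-1.     -0.0037 -0.0036]]
```

View pics/s15.png

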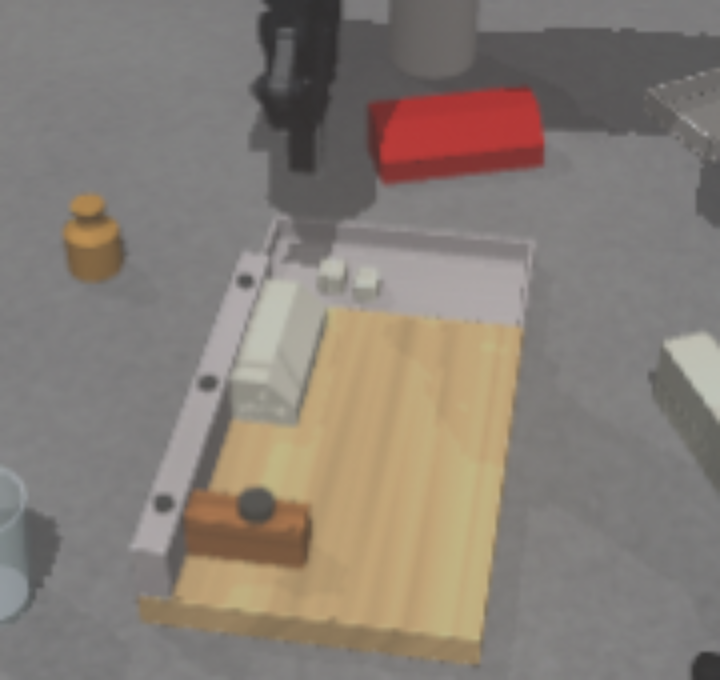

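View pics/w15.png

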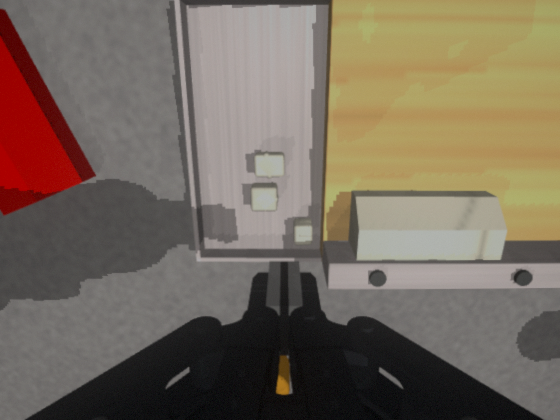

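```bash
python3 -m crank '[[0,[20,4,-3],[0,0,0]],[0,[45,4,-3],[0,0,0]],[0,[62,4,-3],[0,0,0]],[0,[70,4,-3],[0,0,0]],[0,[70,4,-3],[0,0,0]]]'
python3 -m crank '[[0,[0,10,0],[0,0,0]],[0,[0,20,0],[0,0,0]],[0,[0,28,0],[0,0,0]],[0,[0,36,0],[0,0,0]],[0,[0,44,0],[0,0,0]]]'
python3 - <<'E'
from fit import *
p=np.load("jig.npy")
s=state();Rm=Rq(s["eef_rot"]).as_matrix();t=T(p,[(.046,-.0,.029)])[0]
print(s["eef_pos"],s["contact_force"],s["grip_width"],(Rm.T@(t-s["eef_pos"])*1000).round(1),Rm.round(4))
im=read_camera("side");save("s16.png",cv2.resize(im[130:300,180:360],None,fx=4,fy=4))
E
```

```text
time_s: 20.08
eef_pos: [0.6431, -0.1061, 0.0291]
eef_rot: [0.705, 0.018, 0.709, -0.02]
contact_force: [0.3, 0.3, -0.4]
grip_width: -0.003
time_s: 20.7
eef_pos: [0.6455, -0.0616, 0.0291]
eef_rot: [0.705, 0.018, 0.709, -0.02]
contact_force: [0.6, -0.8, 0.7]
grip_width: 0.001
[ 0.64552348 -0.06163664  0.0291293 ] [ 0.63705888 -0.82406466  0.70147534] 0.0011856285066768246 [-0.1 97.3  2.2] [[-0.0058  0.0527  0.9986]
 [-0.0024  0.9986 -0.0527]
 [-1.     -0.0027 -0.0057]]
```

View pics/s16.png

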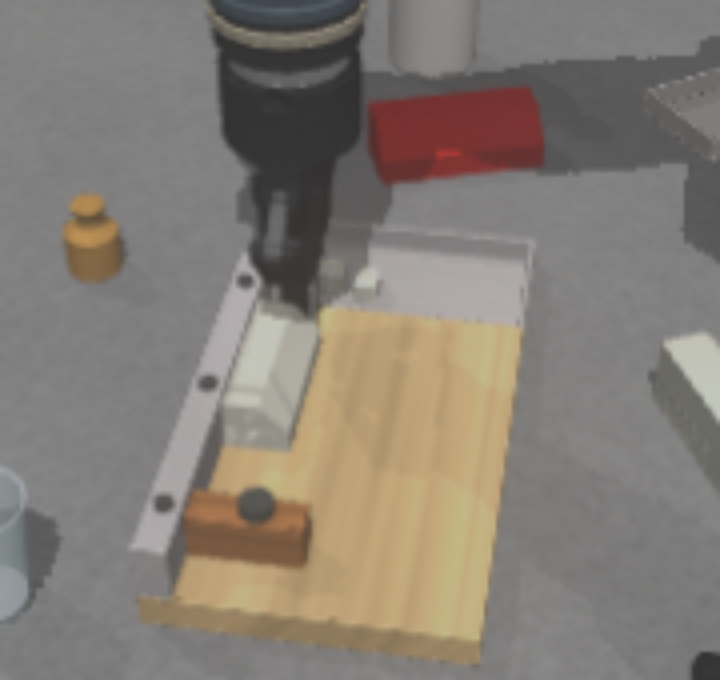

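```bash
python3 -m crank '[[0,[0,8,1],[0,0,0]],[0,[0,16,2],[0,0,0]],[0,[0,24,2],[0,0,0]],[0,[0,32,2],[0,0,0]],[0,[0,40,2],[0,0,0]]]'
python3 -m crank '[[0,[0,5,0],[0,0,0]],[0,[0,10,0],[0,0,0]],[0,[0,10,0],[0,0,0]]]'
python3 - <<'E'
from fit import *
p=np.load("jig.npy")
s=state();Rm=Rq(s["eef_rot"]).as_matrix();t=T(p,[(.046,-.0,.029)])[0]
print(s["eef_pos"],s["contact_force"],s["grip_width"],(Rm.T@(t-s["eef_pos"])*1000).round(1))
im=read_camera("side");save("s17.png",cv2.resize(im[130:300,180:360],None,fx=4,fy=4,interpolation=cv2.INTER_CUBIC))
E
```

```text
time_s: 21.38
eef_pos: [0.6496, -0.0203, 0.0289]
eef_rot: [0.705, 0.018, 0.709, -0.019]
contact_force: [-0.2, -1.6, -0.2]
grip_width: 0.0
time_s: 21.75
eef_pos: [0.6502, -0.0098, 0.029]
eef_rot: [0.705, 0.018, 0.709, -0.019]
contact_force: [0.4, 0.3, -0.1]
grip_width: 0.001
[ 0.65020386 -0.00983381  0.02896651] [ 0.39363841  0.30530935 -0.08354347] 0.0013768592866478398 [-0.1 45.3  0.3]
```

View pics/s17.png

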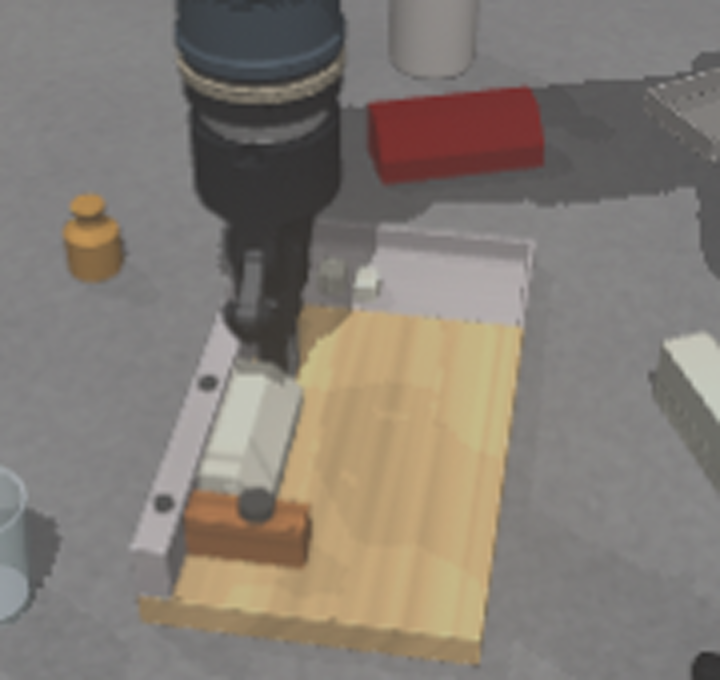

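```bash
python3 -m crank '[[0,[0,2,0],[0,0,0]],[0,[0,4,0],[0,0,0]],[0,[0,6,0],[0,0,0]]]'
python3 -m crank '[[0,[0,1,0],[0,0,0]],[0,[0,2,0],[0,0,0]],[0,[0,2,0],[0,0,0]]]'
python3 -m crank '[[0,[0,1,0],[0,0,0]],[0,[0,2,0],[0,0,0]]]'
```

```text
time_s: 22.18
eef_pos: [0.6505, -0.0041, 0.029]
eef_rot: [0.705, 0.018, 0.709, -0.019]
contact_force: [-0.4, -1.0, 0.4]
grip_width: -0.001
time_s: 22.55
eef_pos: [0.6506, -0.002, 0.029]
eef_rot: [0.705, 0.018, 0.709, -0.019]
contact_force: [-0.9, 0.4, -0.3]
grip_width: -0.0
time_s: 22.8
eef_pos: [0.6507, -0.0003, 0.0289]
eef_rot: [0.705, 0.018, 0.709, -0.019]
contact_force: [-1.2, -5.3, 1.3]
grip_width: 0.004
```

```bash
python3 -m crank '[[0,[0,0.5,0],[0,0,0]],[0,[0,1,0],[0,0,0]]]'
python3 - <<'E'
from fit import *
p=np.load("jig.npy")
s=state();Rm=Rq(s["eef_rot"]).as_matrix();t=T(p,[(.046,-.0,.029)])[0]
print(s["eef_pos"],s["contact_force"],s["grip_width"],(Rm.T@(t-s["eef_pos"])*1000).round(1))
im=read_camera("side");save("s18.png",cv2.resize(im[200:290,200:300],None,fx=7,fy=6.6,interpolation=cv2.INTER_CUBIC))
im=read_camera("scene");save("c18.png",cv2.resize(im[200:280,240:380],None,fx=5,fy=5,interpolation=cv2.INTER_CUBIC))
E
```

```text
time_s: 23.05
eef_pos: [0.6505, -0.0002, 0.029]
eef_rot: [0.705, 0.017, 0.709, -0.02]
contact_force: [-1.2, -7.3, 1.1]
grip_width: -0.002
[ 6.50547606e-01 -2.29267345e-04  2.89531382e-02] [-1.19367147 -7.26369751  1.06849511] -0.0017137023887866278 [-0.2 35.7  0.4]
```

View pics/s18.png

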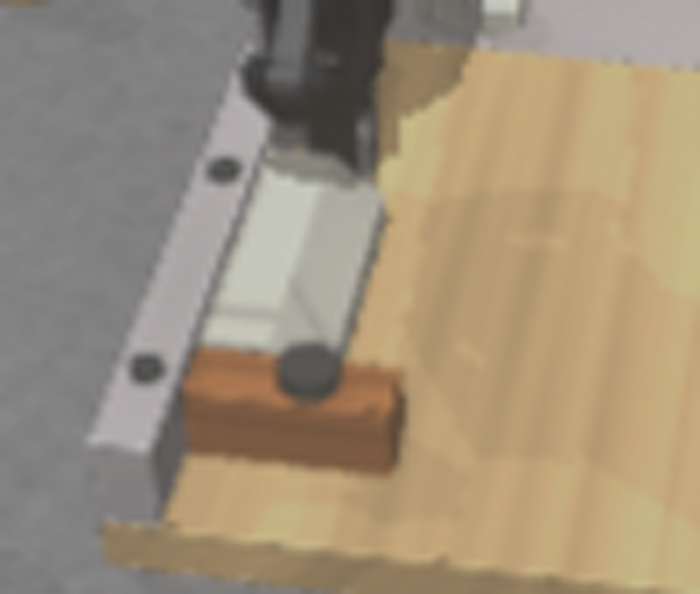

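View pics/c18.png

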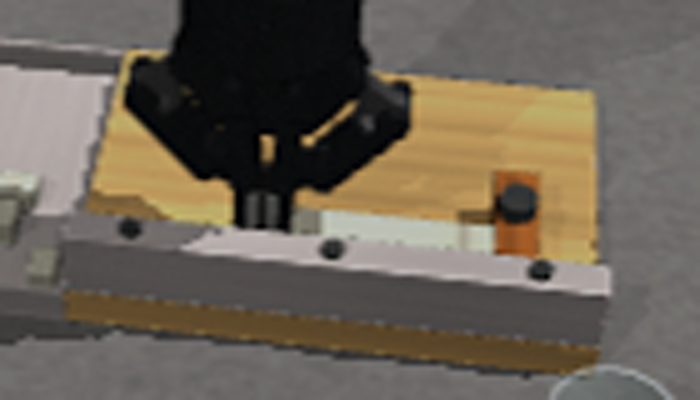

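The bar is on the fence and the stop (7 N of reaction). I back off, lift, and tilt 45° for the diagonal press.

```bash
python3 -m crank '[[0,[0,-10,0],[0,0,0]],[0,[-35,-14,0],[0,0,0]],[0,[-80,-14,0],[0,0,0]],[0,[-80,20,-25],[0,0,0]],[0,[-80,58,-50],[0,0,0]]]'
python3 -m crank '[[0,[0,0,0],[0,-0.15,0]],[0,[0,0,0],[0,-0.32,0]],[0,[0,0,0],[0,-0.48,0]],[0,[0,0,0],[0,-0.64,0]],[0,[0,0,0],[0,-0.785,0]]]'
python3 -m crank '[[0,[0,0,0],[0,0,0]]]'
python3 - <<'E'
from fit import *
p=np.load("jig.npy")
s=state();Rm=Rq(s["eef_rot"]).as_matrix();t=T(p,[(.039-.0212,.0225,.042+.0212)])[0]
print(s["eef_pos"],s["contact_force"],s["joint_pos"].round(2),(Rm.T@(t-s["eef_pos"])*1000).round(1),Rm.round(3))
im=read_camera("side");save("s19.png",cv2.resize(im[130:300,180:360],None,fx=4,fy=4,interpolation=cv2.INTER_CUBIC))
save("w19.png",read_camera("wrist"))
E
```

```text
time_s: 23.78
eef_pos: [0.6042, 0.0609, 0.1096]
eef_rot: [0.705, 0.018, 0.709, -0.02]
contact_force: [-0.0, -0.4, 0.1]
grip_width: -0.0
time_s: 24.4
eef_pos: [0.6046, 0.061, 0.1096]
eef_rot: [0.918, 0.009, 0.395, -0.025]
contact_force: [1.3, 0.6, -0.7]
grip_width: -0.002
time_s: 24.52
eef_pos: [0.6011, 0.0607, 0.107]
eef_rot: [0.917, 0.009, 0.397, -0.025]
contact_force: [-0.2, -1.0, -0.5]
grip_width: -0.001
[0.60110983 0.06066428 0.10701528] [-0.24613266 -0.96008416 -0.52197343] [ 0.18  0.14 -0.89 -0.21 -0.16  0.17] [ 48.9   0.1 -11.9] [[ 0.683  0.052  0.728]
 [-0.039  0.999 -0.035]
 [-0.729 -0.004  0.684]]
```

View pics/s19.png

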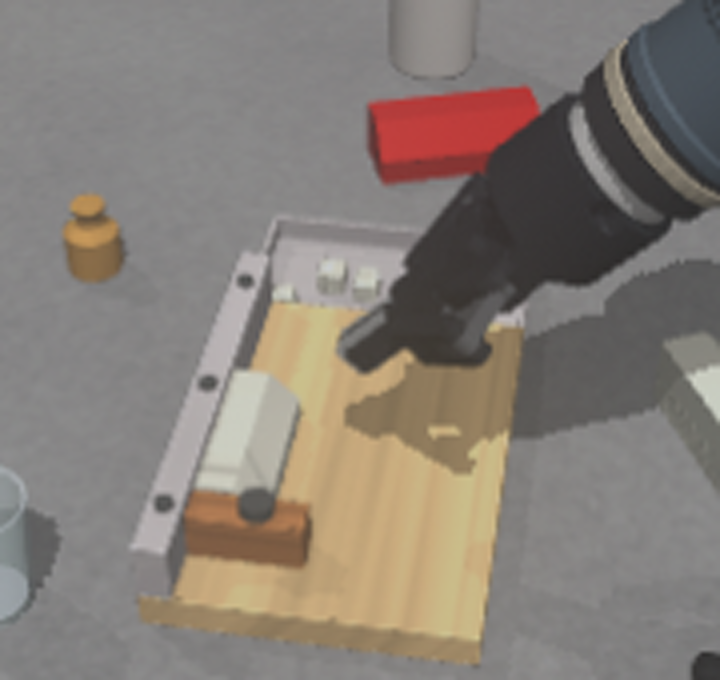

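View pics/w19.png

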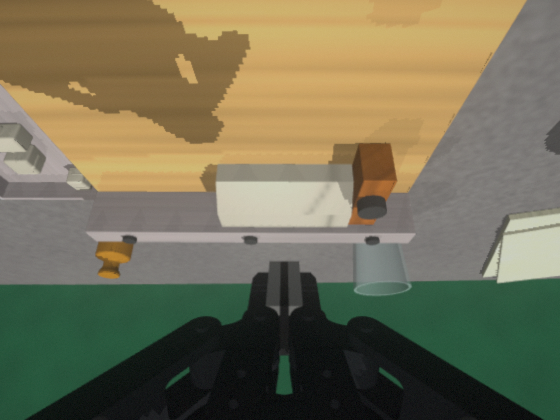

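```bash
python3 -m crank '[[0,[20,0,-6],[0,0,0]],[0,[40,0,-12],[0,0,0]],[0,[49,0,-12],[0,0,0]],[0,[60,0,-12],[0,0,0]],[0,[68,0,-12],[0,0,0]]]'
python3 -m crank '[[0,[0,0,0],[0,0,0]]]'
python3 - <<'E'
from fit import *
p=np.load("jig.npy")
s=state();Rm=Rq(s["eef_rot"]).as_matrix();t=T(p,[(.039,.0225,.042)])[0]
print(s["eef_pos"],s["contact_force"],s["joint_pos"].round(2),(Rm.T@(t-s["eef_pos"])*1000).round(1),Rm.round(3))
im=read_camera("side");save("s20.png",cv2.resize(im[180:300,190:310],None,fx=6,fy=5,interpolation=cv2.INTER_CUBIC))
E
```

```text
time_s: 25.25
eef_pos: [0.6438, 0.059, 0.052]
eef_rot: [0.918, 0.009, 0.396, -0.025]
contact_force: [-0.1, 0.0, 0.5]
grip_width: -0.002
time_s: 25.38
eef_pos: [0.6441, 0.0589, 0.0517]
eef_rot: [0.918, 0.009, 0.396, -0.025]
contact_force: [0.3, 0.2, -1.6]
grip_width: -0.003
[0.64407981 0.0588858  0.05174069] [ 0.26090454  0.23524488 -1.55424373] [ 0.16  0.32 -0.88 -0.38 -0.15  0.16] [ 9.1 -0.5 -4.5] [[ 0.685  0.053  0.727]
 [-0.038  0.999 -0.037]
 [-0.728 -0.003  0.686]]
```

View pics/s20.png

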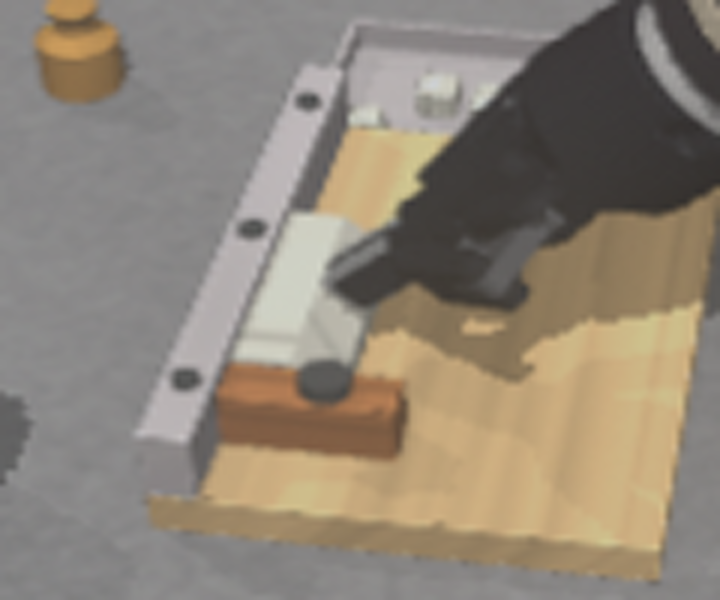

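```bash
python3 -m crank '[[0,[2,0,-4],[0,0,0]],[0,[5,0,-4],[0,0,0]],[0,[7,0,-4],[0,0,0]],[0,[8,0,-4],[0,0,0]]]'
python3 -m crank '[[0,[0.7,0,0],[0,0,0]],[0,[1.5,0,0],[0,0,0]]]'
python3 - <<'E'
from fit import *
p=np.load("jig.npy")
s=state();Rm=Rq(s["eef_rot"]).as_matrix();t=T(p,[(.039,.0225,.042)])[0]
print(s["eef_pos"],s["contact_force"],(Rm.T@(t-s["eef_pos"])*1000).round(1))
E
```

```text
time_s: 25.92
eef_pos: [0.6469, 0.0588, 0.0437]
eef_rot: [0.918, 0.009, 0.396, -0.025]
contact_force: [-2.7, 0.1, 4.9]
grip_width: 0.0
time_s: 26.18
eef_pos: [0.6472, 0.0588, 0.0435]
eef_rot: [0.918, 0.009, 0.395, -0.025]
contact_force: [-25.2, 0.6, 29.2]
grip_width: 0.002
[0.64720143 0.05881894 0.04349138] [-25.23340367   0.58871346  29.17999628] [ 1.  -0.6 -1.1]
```

```bash
python3 -m crank '[[0,[1,0.3,0],[0,0,0]],[0,[1,0.3,0],[0,0,0]],[0,[1,0.3,0],[0,0,0]]]'
python3 - <<'E'
from fit import *
s=state();print(s["eef_pos"],s["contact_force"],s["time_s"])
im=read_camera("side");save("s21.png",cv2.resize(im[180:300,190:310],None,fx=6,fy=5,interpolation=cv2.INTER_CUBIC));save("s21f.png",im)
im=read_camera("scene");save("c21.png",cv2.resize(im[150:290,200:450],None,fx=3.2,fy=3.2,interpolation=cv2.INTER_CUBIC))
save("w21.png",read_camera("wrist"))
s=state();print(s["contact_force"],s["time_s"])
E
```

```text
time_s: 26.55
eef_pos: [0.6471, 0.0588, 0.0435]
eef_rot: [0.918, 0.009, 0.395, -0.025]
contact_force: [-17.1, -0.6, 18.5]
grip_width: -0.004
[0.64712986 0.0588489  0.04352233] [-17.05643746  -0.59705176  18.53927095] 26.55
[-16.1231767   -1.02304969  17.44701572] 26.7
```

View pics/s21.png

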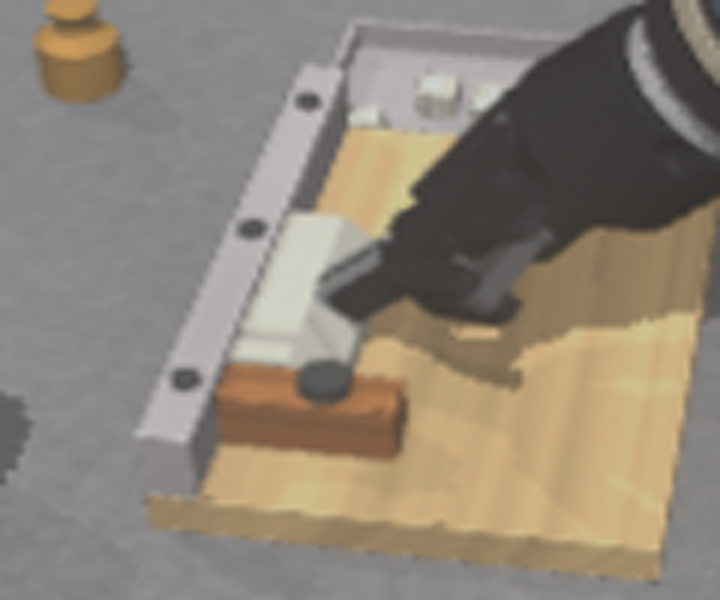

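View pics/w21.png

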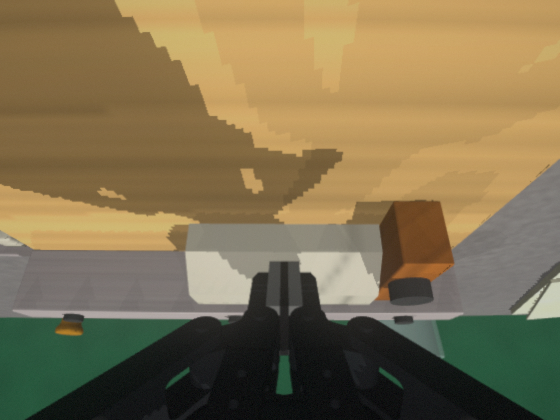

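View pics/c21.png

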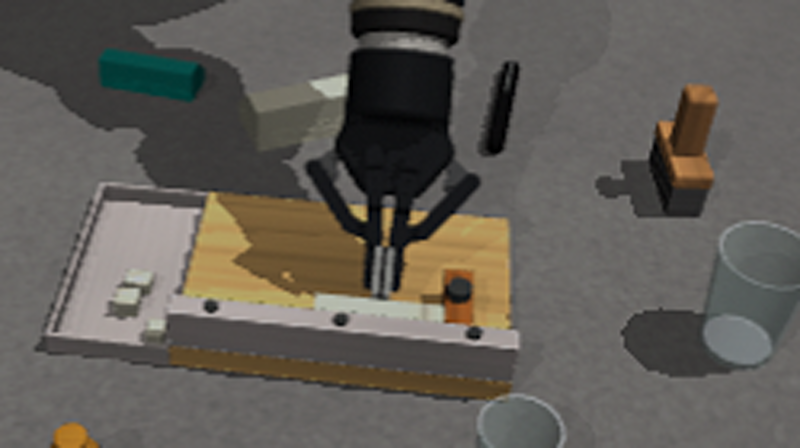

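View pics/s21f.png

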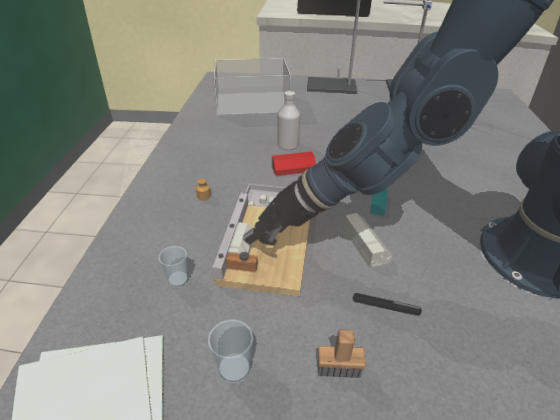

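The bar is flush with the fence and the stop (wrist 187–380, stop from 380). The press is steady at about 16 N into the fence and 17 N down, the chips are in the tray, and the brush stands apart from everything. I hand in.

```bash
python3 - <<'E'
from h import *
s=state();print(s["contact_force"],s["time_s"]);print(hand_in())
E
```

```text
[-16.1231767   -1.02304969  17.44701572] 26.7
the job is handed in; nothing more can be done
None
```

I did the job in the order asked and handed it in at 26.7 s, with the arm still holding the bar pressed.

- **Chips:** I swept the three chips along the bed with the brush. All three lie in the catch tray and the bed is clear.
- **Brush:** It stands on its bristles within about 2 mm of where it was, and clear of the jig.
- **Bar:** I pushed the smaller white bar to the fence with two fingers (9 N reaction), then along the fence to the stop (7 N reaction). The last pictures show it flush with both.
- **Press:** The tool is tilted about 43° on the bevelled edge. The last reading was about 16 N into the fence and 17 N down, after a brief peak of about 39 N in total, close to the 40 N limit for the gripper's body. I eased it back to about 24 N in total.

**Checks that disagreed:**
- The jig outline I fitted from the first pictures was about 1.5 mm off in a later wrist view. I used the contact forces instead for the final fit.
- The networks' estimates of the bar's starting position differed by up to 10 mm between cameras, so I measured it again before pushing.
- I could only rule out a gap of under about 1 mm at the stop by eye and from the earlier 7 N reaction. The sideways force in the last reading was about 1 N, within the sensor noise, so it does not show whether the end was still pressed against the stop.

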